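Put the wax slabs away in the slide-top stock box

ROBOT

A 7-joint arm with a two-finger parallel gripper is mounted at the origin on the work surface. World frame = base frame: x ahead of the robot, y to its left, z up, the work surface at z = 0. Lengths are in m, angles in rad, forces in N, time in s.
With the tool pointing down it reaches from about 0.425 to 0.925 m from the base axis. Payload 6.8 kg.
Tool frame: the origin (TCP) lies between the finger pads; the fingertips stand r.tcp_to_tips ahead of it and the grasp point (between the pads) is the TCP (r.tcp_to_tips is the distance from the TCP to the fingertips, in m); z points along the fingers, y is the line along which they close (so a half turn about z gives the same grasp; the last joint's range is limited). The gripper opens to 85 mm and grips with 20 to 120 N. Pads are 22 mm wide; open, the fingers measure 114 mm over their backs; the gripper's body (76 mm by 85 mm) begins 54 mm behind the grasp point. The pads swing forward as they close: fully open they stand 13 mm farther back than shut.
Start: joints at [-1.366, 0.477, 0.022, 1.555, -0.011, 1.109, -0.083], TCP at [0.208, 0.642, 0.25] pointing down, gripper open.
Joint ranges: [-2.96, 2.96], [-0.34, 2.1], [-1.41, 1.46], [0.24, 2.44], [-1.37, 4.51], [0.17, 1.92], [-2.96, 2.96]. Speed limits (rad/s): [2.39, 2.39, 3.14, 3.14, 3.14, 3.14, 3.14].

INTERFACE

Orientations are given as a rotation vector (axis times angle).
In Python, from bench import r gives the robot as it stands.
- The arm moves only by the tool servo_tool, never from a script. Its argument "commands" is a list of rows, each a list of 2 entries, a list of its own where there are three numbers: the shift along the tool's x, y, z normalised to -1 to 1, where 1 is 250 mm, then the turn, a rotation vector about the tool's x, y, z normalised to -1 to 1, where 1 is 90 degrees. In form: [[[dx, dy, dz], [ax, ay, az]], ...]. A call has 1 to 20 rows; each row is the pose to reach, as a shift and turn from the pose commanded when the call began, along the tool's axes at that moment; what a row does not reach only later rows make up. A row lasts 1/10 s, in which the tool goes at most 50 mm and 8.59 degrees, less where a joint would pass 70% of its speed; a pose out of reach is approached as far as the arm can. A call with a number of a shift or a turn outside -1 to 1 is refused whole. A call with a gripper value outside its range is refused whole. "claw" is the closure, from 0 (fully open) to 1 (shut), set as the call begins (left out, the last holds). The fingers move at their own pace and stop on an object; "squeeze" is the grip in N (left out, the last holds). Time passes only in rows, so rows that repeat a pose let the fingers close. It gives the time, the measured TCP pose, the force, the opening and the grip force at its end, in the units of the state.
- r.get_obs(): the state, without advancing time (a new reading comes with each control period).
- r.grab_frame(name): name is "scene" or "side" or "wrist"; returns (picture, depth): 384x512x3 uint8, red, green, blue; 384x512 float32, m along the optical axis (not along the pixel's ray), 0 where there is no reading.
- r.camera_model(name): a dict with "fx", "fy", "cx", "cy" (pixels), "extrinsics" (4x4, takes a point from camera to world coordinates); the wrist camera has in their place "hand_eye" (4x4, takes a point from camera to tool coordinates, whose origin is the TCP and whose axes are the flange's). Camera axes: x right, y down, z forward; pixel columns grow to the right and rows downward; lengths in m; the calibration is good to about 2 mm. A picture is of the moment at which its call begins: read the wrist's pose just before it. camera_model takes no time and is no camera call.
- r.hand_in(): hands the job in; it is judged then, once.
Trained networks look in the newest picture that a camera, given by its name, has taken for a name from the list of things; names that differ only in an ending like _2 or _b are one class to them, and where a whole thing is asked for, a point or a joint stands for the part that bears it (a point fixed in the world has none). Each returns a list of dicts, best first, with "confidence" (0 to 1); they miss things now and then, are a little off and sometimes report something else, mostly with a low value. They report only what shows in the picture. A call takes as long as a camera call. They do not tell look-alikes from the thing itself.
- r.boxes_of(camera, target): "uv" ([column, row] in pixels, amid what is visible of it).
- r.mark_of(camera, target): "uv" ([column, row] in pixels: a listed point, or the origin of a listed thing).
The state is a dict: "clock": time; "joints": joint angles; "qvel": joint speeds; "tau": joint torques, N m; "tcp_pos": TCP position; "orientation": TCP orientation; "contact_force": force on the tool from outside, world axes, zero at the start; "moment": the same for the moment, N m; "grip_width": finger opening in m; "gripper_force": force on a finger pad.
Only numpy, scipy, OpenCV 4.12 (cv2) and the standard library are available. Lean on these libraries where they do the work, as an engineer would, in place of code of your own. Each camera call takes 0.05 s, during which the arm holds its last target. There are 200 camera calls.

TASK

Put the carving wax away: slide the stock box's cover open, take the stray brass block out of the box's rack and leave it in the steel tray, and stand every green wax slab that is on the bench on its long edge in the box, one to a slot and right down in it. Leave the slab that is already stored in the box, then slide the cover fully shut, without disturbing the other things on the bench.

Things in the scene. Friction and masses are not known exactly. Their poses are not given: they have to be found in the camera images.
- stock_box: light wooden stock box, fixed; origin: centre of its underside on the bench. Outside 156 (its x) by 174 mm (its y), walls 5 mm thick, 48 mm high; inner floor 6 mm up. Floor has six slots, two columns (x = -37.5, +37.5 mm) by three rows (y = -46, 0, +46 mm), each for one slab on its long edge, length along the box's x. Two thin runners, tops 48 mm high, reach back to x = 242 mm.
- cover (a joint): white flat sliding cover of the stock box, 156 x 174 x 6 mm, top 55 mm above the bench; value in m: 0 = fully shut, grows as it slides along the box's +x (away from the robot), 0.160 = fully open, clear of the box. Starts shut or up to 30 mm ajar. About 1.2 N of friction; stays where it is left.
- cover_handle (a point): centre of the top of the black upright grip on the cover: 14 mm thick (box x), 60 mm wide (box y), 26 mm high; point 81 mm above the bench, at box x = -62 mm, y = 0 when shut; moves with the cover. Axes are the box's.
- brass_block: brass block, 52 mm long (its x), 18 mm thick (its y), 34 mm high (its z), origin at its centre, about 0.25 kg; starts standing in one of the box's slots (length along the box's x).
- tray: open dark steel tray with grey lining, fixed, 130 mm (its x) by 120 mm (its y), walls 5 mm thick and 22 mm high, floor 5 mm above the bench; origin: centre of its underside.
- slot0 (a point): centre of the floor of slot 0 of the stock box (box x = -37.5 mm, y = -46 mm, 6 mm above the bench). Slot runs along the box's x, 24 mm wide, 71 mm long, between dark ribs 14 mm high above this floor; a 4 mm cross wall 20 mm high parts the two columns
- slot1 (a point): centre of the floor of slot 1 of the stock box (box x = -37.5 mm, y = 0 mm, 6 mm above the bench). Slot runs along the box's x, 24 mm wide, 71 mm long, between dark ribs 14 mm high above this floor; a 4 mm cross wall 20 mm high parts the two columns
- slot2 (a point): centre of the floor of slot 2 of the stock box (box x = -37.5 mm, y = 46 mm, 6 mm above the bench). Slot runs along the box's x, 24 mm wide, 71 mm long, between dark ribs 14 mm high above this floor; a 4 mm cross wall 20 mm high parts the two columns
- slot3 (a point): centre of the floor of slot 3 of the stock box (box x = 37.5 mm, y = -46 mm, 6 mm above the bench). Slot runs along the box's x, 24 mm wide, 71 mm long, between dark ribs 14 mm high above this floor; a 4 mm cross wall 20 mm high parts the two columns
- slot4 (a point): centre of the floor of slot 4 of the stock box (box x = 37.5 mm, y = 0 mm, 6 mm above the bench). Slot runs along the box's x, 24 mm wide, 71 mm long, between dark ribs 14 mm high above this floor; a 4 mm cross wall 20 mm high parts the two columns
- slot5 (a point): centre of the floor of slot 5 of the stock box (box x = 37.5 mm, y = 46 mm, 6 mm above the bench). Slot runs along the box's x, 24 mm wide, 71 mm long, between dark ribs 14 mm high above this floor; a 4 mm cross wall 20 mm high parts the two columns
- slab_a: green carving-wax slab, a plain rectangular block 60 mm long (its x), 18 mm thick (its y), 36 mm high (its z, up when it stands on its long narrow edge); origin at its centre, so 18 mm above what it stands on; about 40 g, slightly slick. Starts standing on its long edge (easily toppled) on the bench left of the box, at any yaw; absent in some runs (None).
- slab_b: green carving-wax slab, a plain rectangular block 60 mm long (its x), 18 mm thick (its y), 36 mm high (its z, up when it stands on its long narrow edge); origin at its centre, so 18 mm above what it stands on; about 40 g, slightly slick. Starts standing on its long edge (easily toppled) on the bench left of the box, at any yaw; absent in some runs (None).
- slab_c: green carving-wax slab, a plain rectangular block 60 mm long (its x), 18 mm thick (its y), 36 mm high (its z, up when it stands on its long narrow edge); origin at its centre, so 18 mm above what it stands on; about 40 g, slightly slick. Starts standing on its long edge (easily toppled) on the bench left of the box, at any yaw; absent in some runs (None).
- slab_d: green carving-wax slab, a plain rectangular block 60 mm long (its x), 18 mm thick (its y), 36 mm high (its z, up when it stands on its long narrow edge); origin at its centre, so 18 mm above what it stands on; about 40 g, slightly slick. Starts standing on its long edge (easily toppled) on the bench left of the box, at any yaw; absent in some runs (None).
- slab_stored: green carving-wax slab, a plain rectangular block 60 mm long (its x), 18 mm thick (its y), 36 mm high (its z, up when it stands on its long narrow edge); origin at its centre, so 18 mm above what it stands on; about 40 g, slightly slick. Already stored: starts in one of the box's slots.
- blue_wax: bystander, not to be disturbed: dark blue wax block, 60 x 45 x 35 mm
- bur_block: bystander, not to be disturbed: white block of small burs, 70 x 45 mm, 45 mm high
- wax_ring: bystander, not to be disturbed: small green wax ring, 28 mm across, 7 mm high
- brush: bystander, not to be disturbed: brush lying on the bench, about 200 mm
- scriber: bystander, not to be disturbed: scriber with handle lying on the bench, about 160 mm
- spray: bystander, not to be disturbed: white bottle, 48 mm across, 130 mm high
- jar: bystander, not to be disturbed: white jar, 64 mm across, 70 mm high
There are look-alikes about, which are no part of the job. Leave any blue, purple or white look-alike of the slab_b alone.

How it is judged:
By the outcome, as a careful person would: the job done as asked, in the order asked, and still so for the second after the job is handed in, with the robot touching nothing.
Of slab_a, slab_b, slab_c, slab_d only 2 to 4 are there at a start; the rules pass over those that are not, and their reading is None.
At some moment in a run one of slab_a, slab_b, slab_c, slab_d may be knocked a few centimetres aside while the robot is not near it.
Once in a run the grip may slacken for a moment while it holds something.
It also fails if it takes over 210 s, if anything falls off the work surface, if the arm or the gripper's body presses on something with over 40 N, if the wrist force passes 120 N, or if a joint passes its speed limit or range.

## Working session

There is one attempt and no reset: what is moved stays moved. The work goes in short steps, Python scripts to look and compute and a tool call to move; the robot and the scene stay as the last step left them, time stands still between calls to the robot, and variables do not carry over. Pictures are saved under pics/ and viewed, at most 14 in all, crops included, and the job is handed in when it is done.

Besides the shell and the picture viewer there is one more tool, called after "Request:" as name(argument=value, ...) on one line, values as JSON. servo_tool: Moves the arm, as the interface text tells. Scaled input: -1 to 1 covers 250 mm each way for a shift and 90 degrees each way for a turn. Its arguments: {"type":"object","properties":{"commands":{"type":"array"},"claw":{"type":"number"},"squeeze":{"type":"number"}},"required":["commands"]}

```bash
mkdir -p pics; ls
cat > h.py <<'E'
import numpy as np, cv2
from scipy.spatial.transform import Rotation as R
from bench import r
def cam(name):
    m=r.camera_model(name); 
    if 'extrinsics' in m: T=np.array(m['extrinsics'])
    else:
        o=r.get_obs(); W=np.eye(4); W[:3,:3]=R.from_rotvec(o['orientation']).as_matrix(); W[:3,3]=o['tcp_pos']
        T=W@np.array(m['hand_eye'])
    return m,T
def grab(name,save=None):
    m,T=cam(name); im,d=r.grab_frame(name)
    if save: cv2.imwrite('pics/'+save,im[:,:,::-1])
    v,u=np.mgrid[:384,:512]
    P=np.stack([(u-m['cx'])/m['fx']*d,(v-m['cy'])/m['fy']*d,d],-1)@T[:3,:3].T+T[:3,3]
    P[d==0]=np.nan
    return im,d,P
def rayz(name,uv,z,mT=None):
    m,T=mT or cam(name); q=T[:3,:3]@np.array([(uv[0]-m['cx'])/m['fx'],(uv[1]-m['cy'])/m['fy'],1]); c=T[:3,3]
    return c+q*(z-c[2])/q[2]
def green(im):
    h=cv2.cvtColor(im,cv2.COLOR_RGB2HSV); return cv2.inRange(h,(40,70,40),(88,255,255))
E
python3 - <<'E'
from h import *
o=r.get_obs(); print({k:np.round(v,3) for k,v in o.items()}, r.tcp_to_tips)
for n in ('scene','side','wrist'):
    im,d,P=grab(n,n+'0.png'); m,T=cam(n); print(n,np.round(T,3).tolist(),m['fx'])
    for t in ('stock_box','cover_handle','tray','slab_a','brass_block'):
        print(t,[(np.round(x['uv'],0).tolist(),round(x['confidence'],2),np.round(P[int(min(383,x['uv'][1])),int(min(511,x['uv'][0]))],3).tolist()) for x in r.boxes_of(n,t)])
a=[cv2.imread('pics/%s0.png'%n) for n in('scene','side','wrist')]
E
```

```text
pics
{'clock': np.float64(0.0), 'joints': array([-1.366,  0.478,  0.022,  1.556, -0.011,  1.109, -0.083]), 'qvel': array([ 0.   ,  0.001,  0.   ,  0.002,  0.   ,  0.001, -0.   ]), 'tau': array([ 2.0000e-03, -5.9646e+01,  1.6080e+00, -2.8120e+01,  1.2000e-02,
        9.0000e-03, -0.0000e+00]), 'tcp_pos': array([0.208, 0.642, 0.249]), 'orientation': array([-4.890e-01, -3.103e+00,  3.000e-03]), 'contact_force': array([ 0.235, -0.011, -0.682]), 'moment': array([0.009, 0.015, 0.005]), 'gripper_force': np.float64(0.0), 'grip_width': np.float64(0.085)} 0.019
scene [[-0.553, 0.584, -0.594, 1.189], [0.833, 0.405, -0.377, 0.349], [0.02, -0.703, -0.711, 0.864], [0.0, 0.0, 0.0, 1.0]] 428.3648562534501
stock_box [([242.0, 192.0], 0.9, [0.536, -0.103, 0.055]), ([220.0, 146.0], 0.51, [0.386, -0.285, 0.025])]
cover_handle [([241.0, 186.0], 0.75, [0.515, -0.121, 0.054]), ([240.0, 190.0], 0.71, [0.532, -0.109, 0.056])]
tray [([177.0, 160.0], 0.8, [0.497, -0.364, 0.008])]
slab_a [([307.0, 236.0], 0.91, [0.545, 0.104, 0.029]), ([356.0, 223.0], 0.82, [0.442, 0.187, 0.031]), ([327.0, 266.0], 0.79, [0.604,
[... 432 characters left out ...]
, 0.73, [0.489, -0.114, 0.055])]
cover_handle [([259.0, 200.0], 0.69, [0.493, -0.114, 0.053])]
tray [([297.0, 175.0], 0.91, [0.498, -0.363, 0.006])]
slab_a [([171.0, 300.0], 0.66, [0.429, 0.361, 0.032]), ([150.0, 276.0], 0.63, [0.541, 0.348, 0.035]), ([228.0, 245.0], 0.63, [0.446, 0.104, 0.033]), ([208.0, 233.0], 0.62, [0.528, 0.114, 0.038]), ([217.0, 266.0], 0.46, [0.411, 0.188, 0.028]), ([260.0, 199.0], 0.4, [0.483, -0.112, 0.06])]
brass_block [([258.0, 203.0], 0.73, [0.482, -0.094, 0.059])]
wrist [[0.309, 0.899, 0.31, 0.127], [0.951, -0.292, -0.102, 0.669], [-0.001, 0.326, -0.945, 0.374], [0.0, 0.0, 0.0, 1.0]] 313.4759620036336
stock_box []
cover_handle []
tray []
slab_a []
brass_block []
```

View pics/scene0.png

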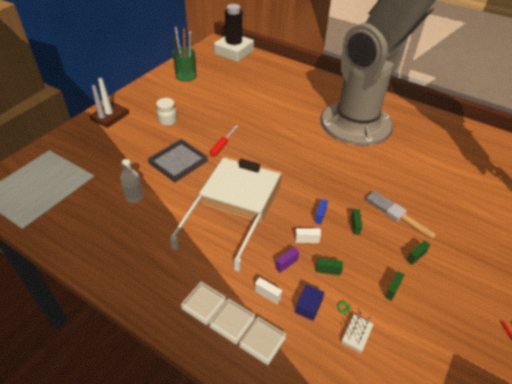

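View pics/side0.png

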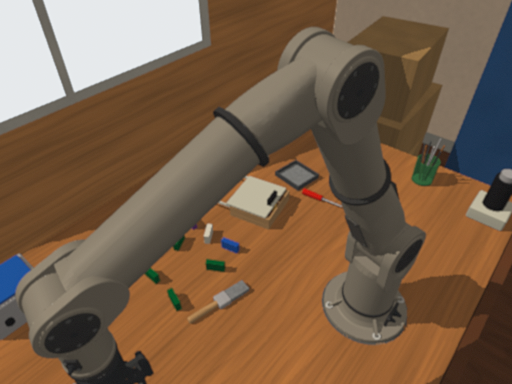

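The scene view shows four green slabs at (356,222), (329,266), (418,252) and (395,285). The look-alikes are blue (321,211), white (308,236) and (267,290), and purple (287,260). The box is at (240,185) with its black grip at (249,166), and the tray is at (178,160). Next I'll measure them.

```bash
cat >> h.py <<'E'
def rect(pts):
    (c,s,a)=cv2.minAreaRect((pts[:,:2]*1000).astype(np.float32)); 
    if s[0]<s[1]: s=(s[1],s[0]); a+=90
    return np.round(c,1),np.round(s,1),round((a+90)%180-90,1)
def slabs(im,P,zlo=.029,zhi=.045,minn=12,mask=None):
    g=green(im) if mask is None else mask
    n,l,st,ce=cv2.connectedComponentsWithStats(g); out=[]
    for i in range(1,n):
        if st[i,4]<minn: continue
        q=P[(l==i)]; q=q[np.isfinite(q[:,0])]
        if len(q)<8: continue
        z=np.percentile(q[:,2],90); t=q[(q[:,2]>z-.006)&(q[:,2]<z+.006)]
        if len(t)<8: continue
        out.append((ce[i].round(0).tolist(),int(st[i,4]),round(float(z)*1000,1),rect(t)))
    return out
E
python3 - <<'E'
from h import *
for n in ('scene','side'):
    im,d,P=grab(n)
    print(n); 
    for s in slabs(im,P): print(s)
    hsv=cv2.cvtColor(im,cv2.COLOR_RGB2HSV)
    w=(np.abs(P[...,2]-.055)<.004)&(hsv[...,1]<90)&(hsv[...,2]>120)&(P[...,0]>.3)&(P[...,0]<.8)&(P[...,1]<0.03)&(P[...,1]>-.3)
    k=cv2.connectedComponentsWithStats(w.astype(np.uint8)); i=1+np.argmax(k[2][1:,4]); q=P[k[1]==i]; print('cover',len(q),rect(q),np.median(q[:,2]))
    b=(hsv[...,2]<70)&(P[...,2]>.06)&(P[...,2]<.095)&(P[...,0]>.35)&(P[...,0]<.8)&(P[...,1]<0.03)&(P[...,1]>-.3)
    q=P[b]; print('handle',len(q)); 
    if len(q): print(np.percentile(q[:,2],95)); print(rect(q[q[:,2]>.072]))
    t=(P[...,2]>.013)&(P[...,2]<.03)&(P[...,0]>.3)&(P[...,0]<.7)&(P[...,1]<-.25)&(P[...,1]>-.5)
    q=P[t]; print('tray',len(q), rect(q) if len(q)>5 else 0)
    for t in ('cover_handle','tray','slot0','stock_box'):
        print(t,[(np.round(x['uv'],0).tolist(),round(x['confidence'],2),np.round(rayz(n,x['uv'],{'cover_handle':.081}.get(t,.0)),3).tolist()) for x in r.mark_of(n,t)])
E
```

```text
scene
([184.0, 65.0], 507, 95.7, (array([ 106.8, -660.2]), array([90.7, 72.2]), 45.1))
([357.0, 221.0], 140, 37.6, (array([427.8, 184.8]), array([59., 13.]), 30.2))
([418.0, 251.0], 195, 37.6, (array([432.4, 351.8]), array([60.4, 17.1]), -17.9))
([329.0, 266.0], 311, 37.4, (array([592.6, 189.4]), array([55.9, 20.9]), -65.6))
([394.0, 285.0], 171, 37.9, (array([556.6, 336.8]), array([58.4, 14.2]), 0.3))
([343.0, 307.0], 54, 8.6, (array([662.8, 261.6]), array([25.2, 22.6]), 23.7))
cover 2551 (array([ 509.8, -122.3]), array([175.3, 162.6]), -77.6) 0.05508808769067919
handle 119
0.08240106608979109
(array([ 452.1, -133.2]), array([53.9, 12.3]), -77.3)
tray 715 (array([ 494.9, -345.6]), array([384.4, 209.8]), 18.9)
cover_handle [([247.0, 163.0], 0.87, [0.458, -0.138, 0.081])]
tray [([420.0, 256.0], 0.64, [0.42, 0.359, 0.0])]
slot0 [([264.0, 187.0], 0.93, [0.439, -0.09, 0.0]), ([254.0, 206.0], 0.83, [0.517, -0.073, 0.0]), ([224.0, 196.0], 0.76, [0.534, -0.163, 0.0]), ([238.0, 200.0], 0.75, [0.523, -0.121, 0.0]), ([235.0, 182.0], 0.71, [0.466, -0.171, 0.0]), ([394.0, 283.0], 0.68, [0.534, 0
[... 648 characters left out ...]
94964
handle 58
0.08427114501293245
(array([ 444.4, -130.8]), array([56. , 13.3]), -81.4)
tray 376 (array([ 473.7, -356.3]), array([358.1, 132.3]), -9.9)
cover_handle [([274.0, 198.0], 0.63, [0.433, -0.131, 0.081]), ([318.0, 199.0], 0.63, [0.31, -0.224, 0.081]), ([178.0, 240.0], 0.28, [0.546, 0.222, 0.081])]
tray [([297.0, 178.0], 0.62, [0.489, -0.358, 0.0])]
slot0 [([268.0, 206.0], 0.94, [0.474, -0.152, 0.0]), ([263.0, 216.0], 0.92, [0.457, -0.097, 0.0]), ([246.0, 208.0], 0.89, [0.534, -0.09, 0.0]), ([276.0, 200.0], 0.88, [0.474, -0.198, 0.0]), ([258.0, 195.0], 0.82, [0.544, -0.173, 0.0]), ([253.0, 202.0], 0.61, [0.531, -0.131, 0.0])]
stock_box [([260.0, 206.0], 0.97, [0.496, -0.132, 0.0])]
```

```bash
cat >> h.py <<'E'
def plan(wps,o=None):
    """wps: [(x,y,z,yaw_deg of tool y)] -> normalised rows from current pose; yaw mod 180 nearest chosen unless given as is"""
    o=o or r.get_obs(); p=np.array(o['tcp_pos']); M=R.from_rotvec(o['orientation']).as_matrix()
    y=np.degrees(np.arctan2(M[1,1],M[0,1])); print('now',np.round(p,4),'yaw',round(y,1),'w',round(float(o['grip_width']),4),'j7',round(float(o['joints'][6]),2),'t',round(float(o['clock']),1))
    for x in wps:
        a=np.radians(x[3]); T=np.array([[-np.sin(a),np.cos(a),0],[np.cos(a),np.sin(a),0],[0,0,-1]]).T
        d=M.T@(np.array(x[:3])-p)/.25; w=R.from_matrix(M.T@T).as_rotvec()/(np.pi/2)
        D=np.linalg.norm(d)*.25; print([np.round(d,3).tolist(),np.round(w,3).tolist()],'rows>=',int(max(np.ceil(D/.05),np.ceil(np.linalg.norm(w)*90/8.59))))
def tr(b,yaw,pt):
    a=np.radians(yaw); return np.array([b[0]+np.cos(a)*pt[0]-np.sin(a)*pt[1], b[1]+np.sin(a)*pt[0]+np.cos(a)*pt[1]])
E
python3 - <<'E'
from h import *
plan([(.40,.48,.32,60),(.448,.40,.32,50)])
print(np.round(r.camera_model('wrist')['hand_eye'],3))
E
```

```text
now [0.2077 0.6423 0.2503] yaw 72.1 w 0.0854 j7 -0.08 t 1.4
[[-0.932, -0.381, -0.279], [0.0, -0.0, 0.134]] rows>= 6
[[-1.213, -0.626, -0.279], [0.0, -0.0, 0.245]] rows>= 7
[[-0.001 -0.945 -0.326  0.085]
 [ 1.    -0.001 -0.001  0.   ]
 [ 0.001 -0.326  0.945 -0.123]
 [ 0.     0.     0.     1.   ]]
```

Request:
servo_tool(commands=[[[-0.93, -0.38, -0.28], [0, 0, 0.6]], [[-0.93, -0.38, -0.28], [0, 0, 0.6]], [[-0.93, -0.38, -0.28], [0, 0, 0.6]], [[-0.93, -0.38, -0.28], [0, 0, 0.6]], [[-0.93, -0.38, -0.28], [0, 0, 0.6]], [[-0.93, -0.38, -0.28], [0, 0, 0.6]], [[-0.93, -0.38, -0.28], [0, 0, 0.6]], [[-0.93, -0.38, -0.28], [0, 0, 0.6]]])

```text
clock: 2.2
tcp_pos: [0.4001, 0.48, 0.3206]
orientation: [-1.846, -2.542, -0.001]
contact_force: [-0.3, 0.3, -0.1]
grip_width: 0.0856
gripper_force: 0.0
```

Run:
```python
from h import *
plan([(.50,.23,.36,12)])
```

```text
now [0.4001 0.48   0.3206] yaw 18.0 w 0.0856 j7 -0.57 t 2.2
[[-1.074, 0.071, -0.158], [0.0, -0.0, 0.067]] rows>= 6
```

Request:
servo_tool(commands=[[[-1, 0.07, -0.2], [0, 0, 0.067]], [[-1, 0.07, -0.2], [0, 0, 0.067]], [[-1, 0.07, -0.2], [0, 0, 0.067]], [[-1, 0.07, -0.2], [0, 0, 0.067]], [[-1, 0.07, -0.2], [0, 0, 0.067]], [[-1, 0.07, -0.2], [0, 0, 0.067]]])

```text
clock: 2.8
tcp_pos: [0.4969, 0.2413, 0.3722]
orientation: [1.984, 2.432, 0.003]
contact_force: [0.8, -1.0, 0.6]
grip_width: 0.0854
gripper_force: 0.0
```

Request:
servo_tool(commands=[[[-1, -0.25, 0.2], [0, 0, 0]], [[-1, -0.25, 0.2], [0, 0, 0]], [[-1, -0.25, 0.2], [0, 0, 0]], [[-1, -0.25, 0.2], [0, 0, 0]], [[-1, -0.25, 0.2], [0, 0, 0]], [[-1, -0.25, 0.2], [0, 0, 0]], [[-1, -0.25, 0.2], [0, 0, 0]]])

```text
clock: 3.5
tcp_pos: [0.4845, -0.0109, 0.3201]
orientation: [-1.979, -2.44, 0.001]
contact_force: [0.4, 0.7, 0.8]
grip_width: 0.0855
gripper_force: 0.0
```

```bash
cat >> h.py <<'E'
def handle(P,im,show=True):
    hsv=cv2.cvtColor(im,cv2.COLOR_RGB2HSV)
    b=(hsv[...,2]<80)&(P[...,2]>.074)&(P[...,2]<.092)&(P[...,0]>.35)&(P[...,0]<.85)&(P[...,1]<0.03)&(P[...,1]>-.3)
    q=P[b]; print('handle',len(q),rect(q) if len(q)>5 else 0, np.median(q[:,2]) if len(q) else 0)
E
python3 - <<'E'
from h import *
im,d,P=grab('wrist','w1.png')
hsv=cv2.cvtColor(im,cv2.COLOR_RGB2HSV)
handle(P,im)
w=(np.abs(P[...,2]-.055)<.004)&(hsv[...,1]<90)&(hsv[...,2]>120)&(P[...,0]>.3)&(P[...,0]<.8)&(P[...,1]<0.03)&(P[...,1]>-.3)
q=P[w]; print('cover',len(q),rect(q),np.median(q[:,2]))
for t in ('cover_handle','slot0','stock_box','tray'):
    print(t,[(np.round(x['uv'],0).tolist(),round(x['confidence'],2),np.round(rayz('wrist',x['uv'],{'cover_handle':.081}.get(t,.0)),3).tolist()) for x in r.mark_of('wrist',t)])
plan([])
E
```

```text
handle 431 (array([ 448. , -133.5]), array([57.7, 12.9]), -78.2) 0.08089310910340397
cover 12397 (array([ 508.2, -122.5]), array([175.9, 156.1]), -77.9) 0.05502629511944612
cover_handle []
slot0 []
stock_box [([250.0, 222.0], 0.72, [0.495, -0.124, 0.0])]
tray [([225.0, 338.0], 0.61, [0.499, -0.356, 0.0])]
now [ 0.4853 -0.0072  0.3204] yaw 12.3 w 0.0854 j7 0.17 t 3.8
```

View pics/w1.png

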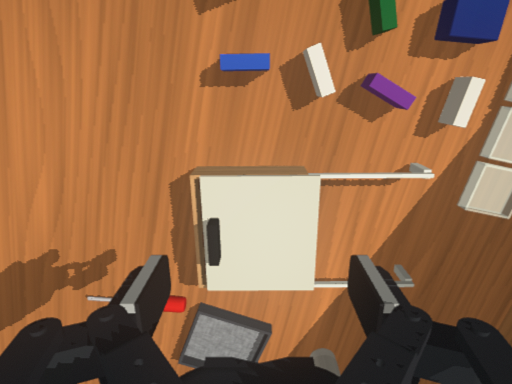

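The wrist view shows the cover slightly ajar. The grip is at (213,241), the runners run off to the right and the tray is at (225,338). The heights match the text: grip 81 mm, cover 55 mm.

Run:
```python
from h import *
plan([(.448,-.1335,.16,12),(.448,-.1335,.079,12)])
```

```text
now [ 0.4853 -0.0072  0.3204] yaw 12.3 w 0.0854 j7 0.17 t 3.8
[[-0.462, -0.254, 0.642], [0.0, -0.0, 0.003]] rows>= 5
[[-0.462, -0.254, 0.966], [0.0, -0.0, 0.003]] rows>= 6
```

Request:
servo_tool(commands=[[[-0.462, -0.254, 0.64], [0, 0, 0.003]], [[-0.462, -0.254, 0.64], [0, 0, 0.003]], [[-0.462, -0.254, 0.64], [0, 0, 0.003]], [[-0.462, -0.254, 0.64], [0, 0, 0.003]], [[-0.462, -0.254, 0.64], [0, 0, 0.003]], [[-0.462, -0.254, 0.64], [0, 0, 0.003]], [[-0.462, -0.254, 0.8], [0, 0, 0.003]], [[-0.462, -0.254, 0.9], [0, 0, 0.003]], [[-0.462, -0.254, 0.966], [0, 0, 0.003]], [[-0.462, -0.254, 0.966], [0, 0, 0.003]]])

```text
clock: 4.75
tcp_pos: [0.4478, -0.1335, 0.0783]
orientation: [-1.977, -2.44, -0.0]
contact_force: [-0.5, -0.2, 0.9]
grip_width: 0.0854
gripper_force: 0.0
```

Request:
servo_tool(commands=[[[0, 0, 0], [0, 0, 0]], [[0, 0, 0], [0, 0, 0]], [[0, 0, 0], [0, 0, 0]], [[0, 0, 0], [0, 0, 0]], [[0, 0, 0], [0, 0, 0]], [[0, 0, 0], [0, 0, 0]], [[0, 0, 0], [0, 0, 0]]], claw=1, squeeze=30)

```text
clock: 5.45
tcp_pos: [0.4475, -0.1356, 0.0794]
orientation: [1.981, 2.438, 0.001]
contact_force: [-1.1, 1.5, 7.0]
grip_width: 0.0136
gripper_force: 33.9
```

Request:
servo_tool(commands=[[[0, 0.08, 0], [0, 0, 0]], [[0, 0.16, 0], [0, 0, 0]], [[0, 0.24, 0], [0, 0, 0]], [[0, 0.32, 0], [0, 0, 0]], [[0, 0.4, 0], [0, 0, 0]], [[0, 0.46, 0], [0, 0, 0]], [[0, 0.52, 0], [0, 0, 0]], [[0, 0.55, 0], [0, 0, 0]], [[0, 0.55, 0], [0, 0, 0]]])

```text
clock: 6.35
tcp_pos: [0.5834, -0.1062, 0.0794]
orientation: [1.979, 2.439, 0.003]
contact_force: [0.6, 3.5, 5.6]
grip_width: 0.0134
gripper_force: 33.8
```

Request:
servo_tool(commands=[[[0, 0.015, 0], [0, 0, 0]], [[0, 0.03, 0], [0, 0, 0]], [[0, 0.03, 0], [0, 0, 0]]])

```text
clock: 6.65
tcp_pos: [0.5898, -0.1048, 0.0794]
orientation: [-1.98, -2.439, -0.003]
contact_force: [1.0, 4.0, 5.3]
grip_width: 0.0134
gripper_force: 33.7
```

Request:
servo_tool(commands=[[[0, 0.015, 0], [0, 0, 0]], [[0, 0.03, 0], [0, 0, 0]], [[0, 0.03, 0], [0, 0, 0]]])

```text
clock: 6.95
tcp_pos: [0.5917, -0.1045, 0.0793]
orientation: [-1.977, -2.43, 0.006]
contact_force: [-17.2, 3.6, 23.5]
grip_width: 0.0135
gripper_force: 36.5
```

Request:
servo_tool(commands=[[[0, 0.012, 0], [0, 0, 0]], [[0, 0.024, 0], [0, 0, 0]], [[0, 0.024, 0], [0, 0, 0]]])

```text
clock: 7.25
tcp_pos: [0.5919, -0.1045, 0.0791]
orientation: [-1.974, -2.421, 0.014]
contact_force: [-32.6, 2.0, 38.2]
grip_width: 0.0131
gripper_force: 41.4
```

Request:
servo_tool(commands=[[[0, -0.02, 0], [0, 0, 0]], [[0, -0.042, 0], [0, 0, 0]], [[0, -0.042, 0], [0, 0, 0]]])

```text
clock: 7.55
tcp_pos: [0.5909, -0.1046, 0.0793]
orientation: [-1.98, -2.436, -0.001]
contact_force: [-2.2, 2.9, 5.9]
grip_width: 0.0131
gripper_force: 34.1
```

Request:
servo_tool(commands=[[[0, 0, 0], [0, 0, 0]], [[0, 0, 0], [0, 0, 0]], [[0, 0, 0], [0, 0, 0]], [[0, 0, 0], [0, 0, 0]], [[0, 0, -0.2], [0, 0, 0]], [[0, 0, -0.4], [0, 0, 0]], [[0.2, -0.3, -0.8], [0, 0, 0]], [[0.4, -0.4, -0.9], [0, 0, 0]], [[0.5, -0.5, -1], [0, 0, 0]], [[0.5, -0.5, -1], [0, 0, 0]], [[0.5, -0.5, -1], [0, 0, 0]], [[0.5, -0.5, -1], [0, 0, 0]]], claw=0)

```text
clock: 8.75
tcp_pos: [0.4432, -0.0067, 0.3313]
orientation: [1.977, 2.441, 0.009]
contact_force: [0.9, 0.2, -0.7]
grip_width: 0.0855
gripper_force: 0.0
```

Run:
```python
from h import *
plan([])
im,d,P=grab('wrist','w2.png')
hsv=cv2.cvtColor(im,cv2.COLOR_RGB2HSV)
handle(P,im)
w=(np.abs(P[...,2]-.048)<.003)&(P[...,0]>.35)&(P[...,0]<.62)&(P[...,1]<0.03)&(P[...,1]>-.26)
q=P[w]
# keep rim points: box frame
a=np.radians(12.1);c=np.array([.4961,-.125]);e=q[:,:2]-c
bx=e@[np.cos(a),np.sin(a)];by=e@[-np.sin(a),np.cos(a)]
print('rim x',np.percentile(bx[(bx<-.06)&(abs(by)<.07)],[2,50,98]),'y-',np.percentile(by[(by<-.07)&(abs(bx)<.06)],[2,50,98]),'y+',np.percentile(by[(by>.07)&(abs(bx)<.06)],[2,50,98]))
for lo,hi in((-.06,0),(0,.06)):
    print([round(float(np.median(by[(s*by>.075)&(bx>lo)&(bx<hi)])),4) for s in(-1,1)])
for s in slabs(im,P): print(s)
yel=cv2.inRange(hsv,(15,90,90),(35,255,255)); 
inb=(abs((P[...,:2]-c)@[np.cos(a),np.sin(a)])<.073)&(abs((P[...,:2]-c)@[-np.sin(a),np.cos(a)])<.08)&(P[...,2]>.03)&(P[...,2]<.047)
k=cv2.connectedComponentsWithStats(inb.astype(np.uint8))
for i in range(1,k[0]):
    if k[2][i,4]>60:
        q=P[k[1]==i]; print('in box',k[3][i].round(),k[2][i,4],rect(q),np.median(q[:,2]),np.median(im[k[1]==i],0), [round(float(x)*1000,1) for x in ((q[:,:2].mean(0)-c)@[np.cos(a),np.sin(a)],(q[:,:2].mean(0)-c)@[-np.sin(a),np.cos(a)])])
t=(P[...,2]>.014)&(P[...,2]<.026)&(P[...,0]>.41)&(P[...,0]<.6)&(P[...,1]<-.27)&(P[...,1]>-.46)
print('tray',t.sum(),rect(P[t]))
```

```text
now [ 0.4432 -0.0067  0.3313] yaw 12.0 w 0.0855 j7 0.08 t 8.8
handle 382 (array([ 588.4, -103.6]), array([57.8, 13.3]), -77.8) 0.08074833663338615
rim x [-0.07970399 -0.07713224 -0.07472205] y- [-0.08707098 -0.08359938 -0.08093262] y+ [0.08215865 0.0850443  0.08739882]
[-0.0834, 0.0851]
[-0.0837, 0.085]
([263.0, 3.0], 151, 35.6, (array([408.3, 166.9]), array([17.8,  4.4]), 15.6))
([408.0, 22.0], 1176, 36.4, (array([591.6, 185.2]), array([49.7, 18.8]), -66.3))
([302.0, 205.0], 780, 42.8, (array([520.6, -73.1]), array([60. , 18.2]), 11.9))
in box [325. 233.] 275 (array([ 566.2, -110.6]), array([158.6,   1.9]), -77.9) 0.03884048651206079 [115.  90.  62.] [71.2, 4.2]
in box [302. 207.] 621 (array([520.5, -73. ]), array([60. , 18.4]), 11.7) 0.04173356298163716 [ 44. 108.  53.] [34.6, 47.1]
in box [250. 235.] 493 (array([ 456.6, -132.9]), array([51.9, 18.7]), 11.9) 0.03965874742732939 [230. 179.  81.] [-39.8, 2.0]
tray 786 (array([ 491.9, -336.9]), array([155.3, 131.6]), 5.6)
```

View pics/w2.png

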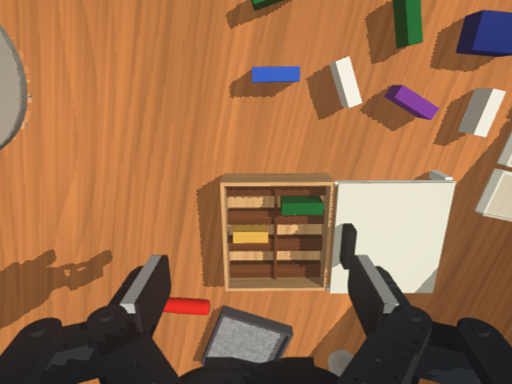

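The open box shows brass at (250,236) in slot 1 and the stored slab at (302,206) in slot 5. Slots 0, 2, 3 and 4 are free, and the tray is at (247,340).

Run:
```python
from h import *
plan([(.457,-.133,.15,-78),(.457,-.133,.042,-78)])
```

```text
now [ 0.4438 -0.0076  0.3301] yaw 11.9 w 0.0856 j7 0.08 t 8.8
[[-0.503, -0.055, 0.719], [0.001, -0.003, 0.999]] rows>= 11
[[-0.504, -0.056, 1.151], [0.001, -0.003, 0.999]] rows>= 11
```

Request:
servo_tool(commands=[[[-0.503, -0.055, 0.72], [0, -0.003, 1]], [[-0.503, -0.055, 0.72], [0, -0.003, 1]], [[-0.503, -0.055, 0.72], [0, -0.003, 1]], [[-0.503, -0.055, 0.72], [0, -0.003, 1]], [[-0.503, -0.055, 0.72], [0, -0.003, 1]], [[-0.503, -0.055, 0.72], [0, -0.003, 1]], [[-0.503, -0.055, 0.72], [0, -0.003, 1]], [[-0.503, -0.055, 0.72], [0, -0.003, 1]], [[-0.503, -0.055, 0.72], [0, -0.003, 1]], [[-0.503, -0.055, 0.72], [0, -0.003, 1]], [[-0.503, -0.055, 0.72], [0, -0.003, 1]], [[-0.503, -0.055, 0.72], [0, -0.003, 1]], [[-0.503, -0.055, 0.72], [0, -0.003, 1]]], claw=0.54)

```text
clock: 10.1
tcp_pos: [0.4559, -0.1354, 0.1483]
orientation: [3.12, 0.324, -0.006]
contact_force: [-0.1, 0.7, 0.4]
grip_width: 0.0396
gripper_force: 0.0
```

Run:
```python
from h import *
im,d,P=grab('wrist')
h=cv2.cvtColor(im,cv2.COLOR_RGB2HSV)
m=cv2.inRange(h,(15,90,120),(35,255,255)); m[(~(abs(P[...,2]-.04)<.006))]=0
for s in slabs(im,P,mask=m): print(s)
plan([(.457,-.133,.042,-78)]); print(r.tcp_to_tips)
t=(P[...,2]>.012)&(P[...,2]<.027)&(P[...,0]>.41)&(P[...,0]<.59)&(P[...,1]<-.27)&(P[...,1]>-.46)
print(t.sum())
```

```text
([254.0, 150.0], 4179, 44.8, (array([ 494.7, -124.9]), array([165.5, 147.4]), -77.9))
([256.0, 191.0], 1459, 40.6, (array([ 458. , -132.7]), array([52. , 17.7]), 12.2))
now [ 0.456  -0.1352  0.1484] yaw -78.2 w 0.0394 j7 -0.64 t 10.2
[[0.007, -0.01, 0.426], [0.003, 0.003, -0.002]] rows>= 3
0.019
3174
```

Request:
servo_tool(commands=[[[0.01, -0.008, 0.15], [0, 0, 0]], [[0.01, -0.008, 0.3], [0, 0, 0]], [[0.01, -0.008, 0.38], [0, 0, 0]], [[0.01, -0.008, 0.425], [0, 0, 0]], [[0.01, -0.008, 0.425], [0, 0, 0]]])

```text
clock: 10.65
tcp_pos: [0.4573, -0.1327, 0.0417]
orientation: [3.122, 0.322, -0.007]
contact_force: [-0.9, -0.9, -0.6]
grip_width: 0.0391
gripper_force: 0.0
```

Request:
servo_tool(commands=[[[0, 0, 0], [0, 0, 0]], [[0, 0, 0], [0, 0, 0]], [[0, 0, 0], [0, 0, 0]], [[0, 0, 0], [0, 0, 0]], [[0, 0, 0], [0, 0, 0]]], claw=1, squeeze=40)

```text
clock: 11.15
tcp_pos: [0.4587, -0.1328, 0.0436]
orientation: [3.121, 0.322, -0.001]
contact_force: [-0.6, 0.1, 6.7]
grip_width: 0.0167
gripper_force: 43.1
```

Request:
servo_tool(commands=[[[0, 0, -0.1], [0, 0, 0]], [[0, 0, -0.25], [0, 0, 0]], [[0, 0, -0.4], [0, 0, 0]], [[0, 0, -0.5], [0, 0, 0]], [[0, 0, -0.5], [0, 0, 0]]])

```text
clock: 11.65
tcp_pos: [0.46, -0.1321, 0.1702]
orientation: [3.122, 0.323, 0.005]
contact_force: [1.4, 0.7, -3.0]
grip_width: 0.0169
gripper_force: 41.9
```

Run:
```python
from h import *
im,d,P=grab('scene','s2.png'); hsv=cv2.cvtColor(im,cv2.COLOR_RGB2HSV)
g=(abs(P[...,2]-.005)<.006)&(hsv[...,1]<70)&(P[...,0]>.40)&(P[...,0]<.6)&(P[...,1]<-.28)&(P[...,1]>-.44)
k=cv2.connectedComponentsWithStats(g.astype(np.uint8)); i=1+np.argmax(k[2][1:,4]); q=P[k[1]==i]; print(k[2][i],rect(q),np.median(q[:,2]))
plan([])
```

```text
[153 143  51  33 824] (array([ 490.6, -366.8]), array([114.6, 102. ]), -10.2) 0.006537032730703829
now [ 0.4591 -0.1314  0.1685] yaw -78.2 w 0.0172 j7 -0.68 t 11.7
```

Run:
```python
from h import *
plan([(.495,-.362,.15,-85),(.495,-.362,.0445,-85)])
```

```text
now [ 0.4591 -0.1314  0.1685] yaw -78.2 w 0.0172 j7 -0.68 t 11.7
[[-0.049, 0.932, 0.076], [0.002, -0.0, 0.076]] rows>= 5
[[-0.049, 0.931, 0.498], [0.002, -0.0, 0.076]] rows>= 6
```

Request:
servo_tool(commands=[[[-0.01, 0.15, 0.07], [0, 0, 0.01]], [[-0.02, 0.3, 0.07], [0, 0, 0.03]], [[-0.03, 0.45, 0.07], [0, 0, 0.05]], [[-0.04, 0.6, 0.07], [0, 0, 0.07]], [[-0.049, 0.75, 0.07], [0, 0, 0.076]], [[-0.049, 0.87, 0.07], [0, 0, 0.076]], [[-0.049, 0.932, 0.07], [0, 0, 0.076]], [[-0.049, 0.932, 0.2], [0, 0, 0.076]], [[-0.049, 0.932, 0.32], [0, 0, 0.076]], [[-0.049, 0.932, 0.42], [0, 0, 0.076]], [[-0.049, 0.932, 0.46], [0, 0, 0.076]], [[-0.049, 0.932, 0.485], [0, 0, 0.076]], [[-0.049, 0.932, 0.485], [0, 0, 0.076]]])

```text
clock: 13.0
tcp_pos: [0.4932, -0.3628, 0.0464]
orientation: [3.136, 0.135, -0.005]
contact_force: [0.2, -0.6, -2.5]
grip_width: 0.0169
gripper_force: 41.7
```

Request:
servo_tool(commands=[[[0, 0, 0.01], [0, 0, 0]], [[0, 0, 0.015], [0, 0, 0]], [[0, 0, 0.015], [0, 0, 0]]])

```text
clock: 13.3
tcp_pos: [0.4939, -0.3631, 0.0438]
orientation: [3.135, 0.135, -0.002]
contact_force: [-0.3, 0.3, -2.8]
grip_width: 0.0173
gripper_force: 23.8
```

Request:
servo_tool(commands=[[[0, 0, 0], [0, 0, 0]], [[0, 0, 0], [0, 0, 0]], [[0, 0, 0], [0, 0, 0]], [[0, 0, -0.1], [0, 0, 0]], [[0, 0, -0.25], [0, 0, 0]], [[0, 0, -0.4], [0, 0, 0]], [[0, 0, -0.6], [0, 0, 0]], [[0, -0.2, -0.8], [0, 0, 0]], [[0, -0.4, -1], [0, 0, 0]], [[0, -0.6, -1], [0, 0, 0]], [[0, -0.8, -1], [0, 0, 0]], [[0, -1, -1], [0, 0, 0]], [[0, -1, -1], [0, 0, 0]]], claw=0.5)

```text
clock: 14.6
tcp_pos: [0.4723, -0.1101, 0.2924]
orientation: [3.137, 0.138, -0.004]
contact_force: [0.6, 0.1, 0.9]
grip_width: 0.043
gripper_force: 0.0
```

Run:
```python
from h import *
im,d,P=grab('scene','s3.png'); hsv=cv2.cvtColor(im,cv2.COLOR_RGB2HSV)
m=cv2.inRange(hsv,(15,90,90),(35,255,255)); m[~((P[...,1]<-.28)&(P[...,1]>-.45)&(P[...,0]>.4)&(P[...,0]<.6))]=0
print('brass',slabs(im,P,mask=m))
for s in slabs(im,P): print(s)
plan([(.48,.10,.37,-60)])
```

```text
brass [([177.0, 155.0], 215, 39.9, (array([ 495.1, -360.8]), array([55.7, 20.3]), 3.8))]
([184.0, 65.0], 511, 94.7, (array([ 103. , -662.6]), array([92.1, 73.4]), 40.6))
([253.0, 197.0], 120, 43.8, (array([523.4, -72.4]), array([56.8, 18.7]), 11.9))
([357.0, 221.0], 139, 37.3, (array([427.8, 185.2]), array([56.1, 13.9]), 29.7))
([418.0, 251.0], 193, 37.5, (array([432.7, 351.9]), array([56.5, 17.8]), -16.8))
([329.0, 266.0], 309, 37.7, (array([592.9, 189.6]), array([56.3, 19.3]), -65.4))
([394.0, 285.0], 173, 37.4, (array([555.5, 336.8]), array([58. , 14.3]), 0.3))
([343.0, 307.0], 55, 8.9, (array([662.4, 261.3]), array([26.6, 22.5]), 26.9))
now [ 0.4728 -0.1037  0.2918] yaw -84.5 w 0.0428 j7 -1.02 t 14.7
[[0.106, -0.808, -0.312], [-0.001, 0.003, -0.272]] rows>= 5
```

Brass stands in the tray (top at 40 mm, centre (495,-361)). On to the first slab at about (428,186).

Request:
servo_tool(commands=[[[0.05, -0.9, -0.1], [0, 0, -0.27]], [[0.05, -0.9, -0.1], [0, 0, -0.27]], [[0.05, -0.9, -0.1], [0, 0, -0.27]], [[0.05, -0.9, -0.1], [0, 0, -0.27]], [[0.05, -0.9, -0.1], [0, 0, -0.27]], [[0.05, -0.9, -0.1], [0, 0, -0.27]]])

```text
clock: 15.25
tcp_pos: [0.4657, 0.1168, 0.317]
orientation: [3.034, 0.804, -0.004]
contact_force: [-0.2, -0.2, 0.1]
grip_width: 0.0425
gripper_force: 0.0
```

Run:
```python
from h import *
im,d,P=grab('wrist')
for s in slabs(im,P): print(s)
plan([(.428,.186,.15,-60)])
```

```text
([125.0, 8.0], 503, 36.3, (array([534.1, 337.8]), array([21. , 17.8]), -1.5))
([257.0, 30.0], 1001, 36.7, (array([590.3, 189.8]), array([58.7, 17.8]), -64.8))
([82.0, 83.0], 1246, 36.4, (array([429.6, 351.9]), array([59.7, 17.7]), -17.2))
([198.0, 152.0], 646, 36.8, (array([423.5, 185.6]), array([59., 17.]), 30.4))
([399.0, 183.0], 998, 42.9, (array([520.9, -72.5]), array([60.1, 19. ]), 12.8))
now [0.4657 0.1138 0.3168] yaw -60.5 w 0.0428 j7 -1.17 t 15.3
[[0.013, -0.327, 0.666], [0.002, 0.002, -0.006]] rows>= 4
```

Request:
servo_tool(commands=[[[0, -0.335, 0.2], [0, 0, 0]], [[0, -0.335, 0.4], [0, 0, 0]], [[0, -0.335, 0.6], [0, 0, 0]], [[0, -0.335, 0.72], [0, 0, 0]], [[0, -0.335, 0.72], [0, 0, 0]], [[0, -0.335, 0.72], [0, 0, 0]]])

```text
clock: 15.9
tcp_pos: [0.4243, 0.1825, 0.1361]
orientation: [3.036, 0.787, -0.009]
contact_force: [-0.3, -0.5, 1.1]
grip_width: 0.0429
gripper_force: 0.0
```

```bash
cat > near.py <<'E'
import sys
from h import *
# near.py [yaw_base]: find the green slab nearest the TCP, plan the descent with tool y across it
o=r.get_obs(); im,d,P=grab('wrist'); o=r.get_obs()
S=[s for s in slabs(im,P) if 33<s[2]<45 and s[1]>200]; S.sort(key=lambda s:np.hypot(*(s[3][0]/1000-o['tcp_pos'][:2])))
for s in S[:3]: print(s)
c,_,a=S[0][3]; M=R.from_rotvec(o['orientation']).as_matrix(); y=np.degrees(np.arctan2(M[1,1],M[0,1]))
t=a+90; t=t-180*np.round((t-y)/180)
z=float(sys.argv[1]) if len(sys.argv)>1 else .037
plan([(c[0]/1000,c[1]/1000,z,t)],o)
E
python3 near.py
```

```text
([254.0, 193.0], 1875, 36.6, (array([423.3, 185.9]), array([60.2, 17.3]), 30.4))
([54.0, 78.0], 4387, 36.4, (array([429.2, 352.2]), array([60.8, 18.5]), -18.0))
now [0.4256 0.1831 0.1376] yaw -60.9 w 0.0425 j7 -1.04 t 15.9
[[-0.001, -0.015, 0.402], [0.002, 0.002, -0.015]] rows>= 3
```

Request:
servo_tool(commands=[[[0, -0.015, 0.15], [0, 0, -0.015]], [[0, -0.015, 0.28], [0, 0, -0.015]], [[0, -0.015, 0.36], [0, 0, -0.015]], [[0, -0.015, 0.4], [0, 0, -0.015]], [[0, -0.015, 0.4], [0, 0, -0.015]]])

```text
clock: 16.45
tcp_pos: [0.4237, 0.1878, 0.0377]
orientation: [3.028, 0.827, -0.002]
contact_force: [-0.4, 0.4, 0.6]
grip_width: 0.0428
gripper_force: 0.0
```

Request:
servo_tool(commands=[[[0, 0, 0], [0, 0, 0]], [[0, 0, 0], [0, 0, 0]], [[0, 0, 0], [0, 0, 0]], [[0, 0, 0], [0, 0, 0]], [[0, 0, 0], [0, 0, 0]]], claw=1, squeeze=45)

```text
clock: 16.95
tcp_pos: [0.4236, 0.1881, 0.0381]
orientation: [3.029, 0.828, -0.0]
contact_force: [-0.9, 0.1, 8.4]
grip_width: 0.0168
gripper_force: 43.9
```

Request:
servo_tool(commands=[[[0, 0, -0.1], [0, 0, 0]], [[0, 0, -0.25], [0, 0, 0]], [[0, 0, -0.4], [0, 0, 0]], [[0, 0, -0.4], [0, 0, 0]]])

```text
clock: 17.35
tcp_pos: [0.4252, 0.1891, 0.1407]
orientation: [-3.03, -0.828, -0.006]
contact_force: [1.1, 1.5, 0.0]
grip_width: 0.0169
gripper_force: 44.7
```

```bash
cat > slot.py <<'E'
import sys
from h import *
# slot.py n yaw z: plan hover + insertion pose for slot n
B,Y=(.4948,-.1248),12.1
n=int(sys.argv[1]); c=tr(B,Y,(-.0375 if n<3 else .0375,(-.046,0,.046)[n%3])); print('slot',c.round(4))
yaw=float(sys.argv[2]); plan([(*c,.13,yaw),(*c,float(sys.argv[3]),yaw)])
E
python3 slot.py 2 -77.9 .046
```

```text
slot [ 0.4485 -0.0877]
now [0.4252 0.1891 0.1407] yaw -59.4 w 0.0169 j7 -1.03 t 17.4
[[-0.483, 1.001, 0.041], [-0.0, -0.003, 0.205]] rows>= 6
[[-0.485, 1.0, 0.377], [-0.0, -0.003, 0.205]] rows>= 6
```

Request:
servo_tool(commands=[[[-0.08, 0.15, 0], [0, 0, 0.05]], [[-0.16, 0.3, 0], [0, 0, 0.1]], [[-0.24, 0.45, 0], [0, 0, 0.15]], [[-0.32, 0.6, 0], [0, 0, 0.205]], [[-0.4, 0.75, 0], [0, 0, 0.205]], [[-0.45, 0.9, 0.03], [0, 0, 0.205]], [[-0.484, 0.97, 0.04], [0, 0, 0.205]], [[-0.484, 1, 0.04], [0, 0, 0.205]], [[-0.484, 1, 0.04], [0, 0, 0.205]]])

```text
clock: 18.25
tcp_pos: [0.446, -0.0892, 0.1276]
orientation: [3.121, 0.329, -0.003]
contact_force: [0.0, 0.7, 0.0]
grip_width: 0.0172
gripper_force: 44.7
```

```bash
cat > chk.py <<'E'
import sys
from h import *
# chk.py: where the held slab is relative to the tool (wrist), and the insertion plan
o=r.get_obs(); im,d,P=grab('wrist',sys.argv[4] if len(sys.argv)>4 else None)
for s in slabs(im,P,minn=300):
    if np.hypot(*(s[3][0]/1000-o['tcp_pos'][:2]))<.2: print(s)
E
python3 chk.py; python3 slot.py 2 -77.9 .044
```

```text
([259.0, 92.0], 2737, 42.7, (array([521.5, -73.2]), array([59.3, 17.6]), 11.9))
([259.0, 260.0], 5003, 126.0, (array([444.7, -88.9]), array([60.4, 17.9]), 11.6))
slot [ 0.4485 -0.0877]
now [ 0.4458 -0.0882  0.1275] yaw -77.9 w 0.0169 j7 -0.7 t 18.3
[[0.011, 0.0, -0.01], [0.002, 0.002, 0.001]] rows>= 1
[[0.012, -0.0, 0.334], [0.002, 0.002, 0.001]] rows>= 2
```

Request:
servo_tool(commands=[[[0.016, 0, 0], [0, 0, 0]], [[0.016, 0, 0.1], [0, 0, 0]], [[0.016, 0, 0.18], [0, 0, 0]], [[0.016, 0, 0.24], [0, 0, 0]], [[0.016, 0, 0.28], [0, 0, 0]], [[0.016, 0, 0.31], [0, 0, 0]], [[0.016, 0, 0.334], [0, 0, 0]], [[0.016, 0, 0.334], [0, 0, 0]]])

```text
clock: 19.1
tcp_pos: [0.4497, -0.0881, 0.0439]
orientation: [3.121, 0.332, -0.003]
contact_force: [-0.3, -0.3, 0.2]
grip_width: 0.0171
gripper_force: 45.6
```

Request:
servo_tool(commands=[[[0, 0, 0.006], [0, 0, 0]], [[0, 0, 0.006], [0, 0, 0]]])

```text
clock: 19.3
tcp_pos: [0.4498, -0.0882, 0.0434]
orientation: [3.122, 0.331, -0.002]
contact_force: [-4.4, 0.4, 16.9]
grip_width: 0.017
gripper_force: 47.8
```

Request:
servo_tool(commands=[[[0, 0, 0], [0, 0, 0]], [[0, 0, 0], [0, 0, 0]], [[0, 0, 0], [0, 0, 0]], [[0, 0, -0.1], [0, 0, 0]], [[0, 0, -0.25], [0, 0, 0]], [[0, 0, -0.4], [0, 0, 0]], [[0, 0, -0.4], [0, 0, 0]]], claw=0.6)

```text
clock: 20.0
tcp_pos: [0.4519, -0.0884, 0.1456]
orientation: [3.12, 0.332, 0.005]
contact_force: [0.4, 0.4, 0.6]
grip_width: 0.0343
gripper_force: 0.0
```

```bash
python3 chk.py; python3 -c "
from h import *
im,d,P=grab('scene')
for s in slabs(im,P): print(s)
plan([(.53,.06,.25,-40),(.59,.19,.2,24.5)])"
```

```text
([258.0, 101.0], 2243, 42.7, (array([521.4, -73.2]), array([59.7, 17.6]), 11.7))
([257.0, 198.0], 1816, 42.6, (array([447.9, -87.7]), array([60. , 17.6]), 12.6))
([184.0, 65.0], 506, 95.9, (array([ 105.3, -660.2]), array([88.2, 72.4]), 40.6))
([258.0, 189.0], 264, 43.9, (array([484.8, -80.2]), array([130.5,  18.6]), 11.7))
([418.0, 251.0], 195, 37.8, (array([431.6, 351.7]), array([59. , 17.9]), -15.6))
([329.0, 266.0], 311, 37.2, (array([592. , 189.4]), array([56.4, 19.7]), -64.4))
([394.0, 285.0], 171, 38.0, (array([555.6, 336.7]), array([58.2, 14.2]), 0.1))
([343.0, 307.0], 54, 8.6, (array([662.8, 261.6]), array([27. , 22.7]), 24.3))
now [ 0.45   -0.0874  0.1428] yaw -77.8 w 0.0343 j7 -0.73 t 20.1
[[0.437, -0.508, -0.431], [0.001, 0.001, -0.42]] rows>= 5
[[0.781, -0.966, -0.233], [0.0, 0.002, -1.137]] rows>= 12
```

The first slab is seated in slot 2: its top is at 42.6 mm, as for the stored slab. Next is the slab at (592,189).

Request:
servo_tool(commands=[[[0.1, 0, -0.3], [0, 0, -0.1]], [[0.2, -0.1, -0.4], [0, 0, -0.2]], [[0.78, -0.96, -0.3], [0, 0, -1]], [[0.78, -0.96, -0.3], [0, 0, -1]], [[0.78, -0.96, -0.3], [0, 0, -1]], [[0.78, -0.96, -0.3], [0, 0, -1]], [[0.78, -0.96, -0.3], [0, 0, -1]], [[0.78, -0.96, -0.3], [0, 0, -1]], [[0.78, -0.96, -0.3], [0, 0, -1]], [[0.78, -0.96, -0.3], [0, 0, -1]], [[0.78, -0.96, -0.3], [0, 0, -1]], [[0.78, -0.96, -0.3], [0, 0, -1]], [[0.78, -0.96, -0.3], [0, 0, -1]]], claw=0.5)

```text
clock: 21.4
tcp_pos: [0.5894, 0.1877, 0.2149]
orientation: [-1.977, -2.441, 0.009]
contact_force: [-1.0, -1.5, 0.2]
grip_width: 0.0426
gripper_force: 0.0
```

```bash
python3 near.py .14
```

```text
([261.0, 167.0], 1102, 36.8, (array([590.1, 190.7]), array([59.7, 17.4]), -64.9))
([261.0, 8.0], 999, 36.4, (array([554.6, 329.5]), array([58.6, 11.5]), 11.0))
now [0.5895 0.1878 0.2151] yaw 12.0 w 0.043 j7 0.09 t 21.4
[[0.012, 0.006, 0.3], [-0.003, 0.002, -0.145]] rows>= 2
```

Request:
servo_tool(commands=[[[0.012, 0.006, 0.15], [0, 0, -0.08]], [[0.012, 0.006, 0.3], [0, 0, -0.145]], [[0.012, 0.006, 0.3], [0, 0, -0.145]], [[0.012, 0.006, 0.3], [0, 0, -0.145]]])

```text
clock: 21.85
tcp_pos: [0.5905, 0.1906, 0.1411]
orientation: [-1.688, -2.649, 0.009]
contact_force: [0.1, -0.4, 0.6]
grip_width: 0.0422
gripper_force: 0.0
```

```bash
python3 near.py
```

```text
([260.0, 193.0], 1771, 36.7, (array([590.1, 190.8]), array([59.8, 17.1]), -65.7))
([322.0, 6.0], 592, 36.0, (array([574.7, 329.4]), array([18.9,  6.3]), 21.8))
([10.0, 376.0], 328, 42.1, (array([447.6, -80. ]), array([17.7,  5. ]), 16.4))
now [0.5915 0.1908 0.1424] yaw 25.0 w 0.0429 j7 0.32 t 21.9
[[0.003, -0.004, 0.421], [-0.001, 0.002, 0.008]] rows>= 3
```

Request:
servo_tool(commands=[[[0.003, -0.004, 0.15], [0, 0, 0.008]], [[0.003, -0.004, 0.28], [0, 0, 0.008]], [[0.003, -0.004, 0.38], [0, 0, 0.008]], [[0.003, -0.004, 0.42], [0, 0, 0.008]], [[0.003, -0.004, 0.42], [0, 0, 0.008]]])

```text
clock: 22.4
tcp_pos: [0.5895, 0.1909, 0.0365]
orientation: [1.702, 2.641, -0.007]
contact_force: [-0.2, 0.5, 0.5]
grip_width: 0.0428
gripper_force: 0.0
```

Request:
servo_tool(commands=[[[0, 0, 0], [0, 0, 0]], [[0, 0, 0], [0, 0, 0]], [[0, 0, 0], [0, 0, 0]], [[0, 0, 0], [0, 0, 0]], [[0, 0, 0], [0, 0, 0]]], claw=1, squeeze=45)

```text
clock: 22.9
tcp_pos: [0.5907, 0.1913, 0.0382]
orientation: [1.7, 2.64, -0.002]
contact_force: [-0.9, 0.4, 7.2]
grip_width: 0.0169
gripper_force: 44.8
```

Request:
servo_tool(commands=[[[0, 0, -0.1], [0, 0, 0]], [[0, 0, -0.25], [0, 0, 0]], [[0, 0, -0.45], [0, 0, 0]], [[0, 0, -0.5], [0, 0, 0]], [[0, 0, -0.5], [0, 0, 0]]])

```text
clock: 23.4
tcp_pos: [0.5911, 0.1918, 0.1642]
orientation: [1.699, 2.639, 0.002]
contact_force: [-0.2, 0.6, -1.9]
grip_width: 0.017
gripper_force: 44.0
```

```bash
python3 slot.py 3 -66 .046
```

```text
slot [ 0.5411 -0.1619]
now [0.5911 0.1918 0.1642] yaw 24.5 w 0.017 j7 0.3 t 23.4
[[-1.205, -0.768, 0.137], [0.002, -0.0, 1.005]] rows>= 11
[[-1.204, -0.769, 0.473], [0.002, -0.0, 1.005]] rows>= 11
```

Request:
servo_tool(commands=[[[-0.1, -0.06, 0], [0, 0, 0.09]], [[-0.2, -0.13, 0], [0, 0, 0.18]], [[-0.3, -0.19, 0], [0, 0, 0.27]], [[-0.4, -0.25, 0], [0, 0, 0.36]], [[-0.5, -0.32, 0], [0, 0, 0.45]], [[-0.6, -0.38, 0], [0, 0, 0.54]], [[-0.7, -0.45, 0], [0, 0, 0.63]], [[-0.8, -0.51, 0], [0, 0, 0.72]], [[-0.9, -0.57, 0], [0, 0, 0.81]], [[-0.95, -0.6, 0], [0, 0, 0.9]], [[-1, -0.64, 0], [0, 0, 0.97]], [[-1, -0.64, 0], [0, 0, 1]], [[-1, -0.64, 0], [0, 0, 1]]])

```text
clock: 24.7
tcp_pos: [0.5461, -0.1028, 0.1607]
orientation: [3.068, 0.663, -0.009]
contact_force: [0.4, -0.0, -0.4]
grip_width: 0.0168
gripper_force: 44.0
```

```bash
python3 slot.py 3 -77.9 .044
```

```text
slot [ 0.5411 -0.1619]
now [ 0.5461 -0.1028  0.1607] yaw -65.6 w 0.0168 j7 -0.51 t 24.7
[[-0.115, 0.207, 0.124], [0.002, 0.004, 0.136]] rows>= 2
[[-0.113, 0.206, 0.468], [0.002, 0.004, 0.136]] rows>= 3
```

Request:
servo_tool(commands=[[[-0.114, 0.207, 0.05], [0, 0, 0.07]], [[-0.114, 0.207, 0.1], [0, 0, 0.136]], [[-0.114, 0.207, 0.12], [0, 0, 0.136]], [[-0.114, 0.207, 0.12], [0, 0, 0.136]]])

```text
clock: 25.1
tcp_pos: [0.542, -0.1604, 0.1309]
orientation: [3.121, 0.34, -0.009]
contact_force: [1.0, -0.3, -0.8]
grip_width: 0.0173
gripper_force: 44.0
```

```bash
python3 chk.py; python3 slot.py 3 -77.9 .0435
```

```text
([145.0, 227.0], 4579, 42.3, (array([495. , -78.8]), array([114.9,  18.7]), 11.9))
([259.0, 259.0], 5051, 129.2, (array([ 540.7, -160.1]), array([60.5, 18.1]), 11.9))
slot [ 0.5411 -0.1619]
now [ 0.5426 -0.1602  0.1317] yaw -77.5 w 0.0168 j7 -0.54 t 25.1
[[-0.007, 0.006, 0.007], [0.001, 0.003, 0.004]] rows>= 1
[[-0.006, 0.005, 0.353], [0.001, 0.003, 0.004]] rows>= 2
```

Request:
servo_tool(commands=[[[0, 0.007, 0], [0, 0, 0.004]], [[0, 0.007, 0.1], [0, 0, 0.004]], [[0, 0.007, 0.18], [0, 0, 0.004]], [[0, 0.007, 0.24], [0, 0, 0.004]], [[0, 0.007, 0.29], [0, 0, 0.004]], [[0, 0.007, 0.33], [0, 0, 0.004]], [[0, 0.007, 0.354], [0, 0, 0.004]], [[0, 0.007, 0.354], [0, 0, 0.004]]])

```text
clock: 25.95
tcp_pos: [0.5432, -0.1639, 0.0441]
orientation: [3.122, 0.324, -0.003]
contact_force: [0.6, -0.1, -0.0]
grip_width: 0.0171
gripper_force: 44.7
```

Request:
servo_tool(commands=[[[0, 0, 0], [0, 0, 0]], [[0, 0, 0], [0, 0, 0]], [[0, 0, 0], [0, 0, 0]], [[0, 0, -0.1], [0, 0, 0]], [[0, 0, -0.25], [0, 0, 0]], [[0, 0, -0.4], [0, 0, 0]], [[0, 0, -0.4], [0, 0, 0]]], claw=0.6)

```text
clock: 26.65
tcp_pos: [0.5456, -0.1647, 0.1483]
orientation: [3.119, 0.323, 0.007]
contact_force: [0.2, -0.1, -0.8]
grip_width: 0.0344
gripper_force: 0.0
```

```bash
python3 chk.py; python3 -c "
from h import *
im,d,P=grab('scene')
for s in slabs(im,P): print(s)
plan([(.53,.08,.28,-90)])"
```

```text
([257.0, 198.0], 1703, 42.7, (array([ 541.8, -163.7]), array([59.9, 17.1]), 12.2))
([143.0, 199.0], 2515, 42.4, (array([521.8, -73.3]), array([60.5, 18.2]), 12.2))
([153.0, 270.0], 1774, 42.3, (array([454.5, -86.8]), array([48.1, 18. ]), 12.1))
([185.0, 65.0], 514, 95.6, (array([ 105.6, -661.6]), array([89.1, 71.6]), 43.1))
([258.0, 189.0], 268, 44.3, (array([486.8, -80.2]), array([129.2,  19.8]), 11.7))
([222.0, 188.0], 121, 43.9, (array([ 542.6, -162.9]), array([54.8, 19.1]), 11.5))
([418.0, 251.0], 196, 37.6, (array([432.4, 351.8]), array([57.7, 17.9]), -16.9))
([394.0, 285.0], 170, 37.9, (array([555.8, 336.7]), array([57.3, 14.2]), 0.2))
([343.0, 307.0], 53, 8.8, (array([662.6, 261.5]), array([26.7, 22.9]), 23.5))
now [ 0.5436 -0.163   0.1446] yaw -78.1 w 0.0339 j7 -0.56 t 26.8
[[0.146, -0.961, -0.545], [0.002, 0.001, 0.132]] rows>= 6
```

Request:
servo_tool(commands=[[[0, 0, -0.3], [0, 0, 0]], [[0.1, -0.2, -0.45], [0, 0, 0.03]], [[0.12, -0.4, -0.5], [0, 0, 0.06]], [[0.146, -0.96, -0.5], [0, 0, 0.132]], [[0.146, -0.96, -0.5], [0, 0, 0.132]], [[0.146, -0.96, -0.5], [0, 0, 0.132]], [[0.146, -0.96, -0.5], [0, 0, 0.132]], [[0.146, -0.96, -0.5], [0, 0, 0.132]]], claw=0.5)

```text
clock: 27.55
tcp_pos: [0.529, 0.084, 0.2665]
orientation: [3.137, 0.011, -0.008]
contact_force: [0.3, -0.7, 0.2]
grip_width: 0.0428
gripper_force: 0.0
```

```bash
python3 -c "
from h import *
plan([(.554,.337,.15,-90)])"
```

```text
now [0.529  0.084  0.2665] yaw -89.6 w 0.0428 j7 -1.25 t 27.6
[[0.109, -1.013, 0.462], [0.003, 0.003, 0.004]] rows>= 6
```

Request:
servo_tool(commands=[[[0.105, -1, 0.2], [0, 0, 0]], [[0.105, -1, 0.2], [0, 0, 0]], [[0.105, -1, 0.3], [0, 0, 0]], [[0.105, -1, 0.4], [0, 0, 0]], [[0.105, -1, 0.46], [0, 0, 0]], [[0.105, -1, 0.46], [0, 0, 0]], [[0.105, -1, 0.46], [0, 0, 0]], [[0.105, -1, 0.46], [0, 0, 0]]])

```text
clock: 28.35
tcp_pos: [0.556, 0.3273, 0.151]
orientation: [3.136, -0.002, -0.005]
contact_force: [-0.2, -0.8, 0.1]
grip_width: 0.0425
gripper_force: 0.0
```

```bash
python3 near.py
```

```text
([245.0, 191.0], 1649, 36.6, (array([553.4, 338.4]), array([60., 17.]), -0.4))
([233.0, 309.0], 1488, 36.4, (array([430.1, 352.8]), array([60.2, 18.1]), -17.5))
now [0.5565 0.3265 0.1522] yaw -90.2 w 0.0427 j7 -1.51 t 28.4
[[-0.012, -0.05, 0.46], [0.003, 0.001, 0.002]] rows>= 3
```

Request:
servo_tool(commands=[[[-0.012, -0.05, 0], [0, 0, 0]], [[-0.012, -0.05, 0.15], [0, 0, 0]], [[-0.012, -0.05, 0.25], [0, 0, 0]], [[-0.012, -0.05, 0.25], [0, 0, 0]]])

```text
clock: 28.8
tcp_pos: [0.5508, 0.341, 0.0874]
orientation: [3.136, -0.001, -0.01]
contact_force: [-0.9, 0.1, 0.3]
grip_width: 0.0425
gripper_force: 0.0
```

```bash
python3 near.py
```

```text
([263.0, 215.0], 2884, 36.6, (array([553.4, 338.3]), array([60.7, 17.5]), -0.7))
([251.0, 339.0], 1392, 36.0, (array([449.5, 346.8]), array([19.9, 18.3]), -17.1))
now [0.5521 0.3411 0.0894] yaw -90.1 w 0.043 j7 -1.49 t 28.9
[[0.006, 0.01, 0.21], [0.003, 0.002, 0.007]] rows>= 2
```

Request:
servo_tool(commands=[[[0.006, 0.01, 0.1], [0, 0, 0]], [[0.006, 0.01, 0.17], [0, 0, 0]], [[0.006, 0.01, 0.206], [0, 0, 0]], [[0.006, 0.01, 0.206], [0, 0, 0]]])

```text
clock: 29.25
tcp_pos: [0.5537, 0.3387, 0.0376]
orientation: [3.138, -0.0, -0.005]
contact_force: [0.2, 0.7, 0.1]
grip_width: 0.0428
gripper_force: 0.0
```

Request:
servo_tool(commands=[[[0, 0, 0], [0, 0, 0]], [[0, 0, 0], [0, 0, 0]], [[0, 0, 0], [0, 0, 0]], [[0, 0, 0], [0, 0, 0]], [[0, 0, 0], [0, 0, 0]]], claw=1, squeeze=45)

```text
clock: 29.75
tcp_pos: [0.5548, 0.339, 0.0392]
orientation: [3.139, -0.001, -0.001]
contact_force: [-0.8, -0.6, 5.6]
grip_width: 0.0171
gripper_force: 46.6
```

Request:
servo_tool(commands=[[[0, 0, -0.1], [0, 0, 0]], [[0, 0, -0.25], [0, 0, 0]], [[0, 0, -0.45], [0, 0, 0]], [[0, 0, -0.5], [0, 0, 0]], [[0, 0, -0.5], [0, 0, 0]]])

```text
clock: 30.25
tcp_pos: [0.5555, 0.3397, 0.1655]
orientation: [3.141, -0.0, 0.002]
contact_force: [0.2, -0.4, -0.2]
grip_width: 0.0166
gripper_force: 45.7
```

```bash
python3 slot.py 0 -77.9 .046
```

```text
slot [ 0.4678 -0.1776]
now [0.5555 0.3397 0.1655] yaw -90.0 w 0.0166 j7 -1.54 t 30.2
[[-0.351, 2.069, 0.144], [0.001, -0.001, -0.135]] rows>= 11
[[-0.351, 2.069, 0.48], [0.001, -0.001, -0.135]] rows>= 11
```

Request:
servo_tool(commands=[[[-0.02, 0.1, 0], [0, 0, 0]], [[-0.04, 0.25, 0], [0, 0, -0.02]], [[-0.06, 0.4, 0], [0, 0, -0.04]], [[-0.08, 0.55, 0], [0, 0, -0.06]], [[-0.1, 0.7, 0], [0, 0, -0.08]], [[-0.12, 0.85, 0], [0, 0, -0.1]], [[-0.15, 1, 0], [0, 0, -0.135]], [[-0.15, 1, 0], [0, 0, -0.135]]])

```text
clock: 31.05
tcp_pos: [0.5142, 0.0837, 0.1631]
orientation: [3.121, 0.321, -0.009]
contact_force: [0.4, -0.5, -0.1]
grip_width: 0.0171
gripper_force: 45.7
```

```bash
python3 slot.py 0 -77.9 .046
```

```text
slot [ 0.4678 -0.1776]
now [0.5142 0.0837 0.1631] yaw -78.3 w 0.0171 j7 -0.98 t 31.1
[[-0.394, 0.985, 0.138], [0.002, 0.004, -0.004]] rows>= 6
[[-0.392, 0.984, 0.474], [0.002, 0.004, -0.004]] rows>= 6
```

Request:
servo_tool(commands=[[[-0.06, 0.15, 0], [0, 0, 0]], [[-0.12, 0.3, 0], [0, 0, 0]], [[-0.18, 0.45, 0], [0, 0, 0]], [[-0.24, 0.6, 0], [0, 0, 0]], [[-0.3, 0.75, 0], [0, 0, 0]], [[-0.36, 0.9, 0.05], [0, 0, 0]], [[-0.394, 0.985, 0.1], [0, 0, 0]], [[-0.394, 0.985, 0.135], [0, 0, 0]], [[-0.394, 0.985, 0.135], [0, 0, 0]], [[-0.394, 0.985, 0.135], [0, 0, 0]]])

```text
clock: 32.05
tcp_pos: [0.4722, -0.1708, 0.1307]
orientation: [3.121, 0.335, -0.007]
contact_force: [-0.1, 0.2, -0.3]
grip_width: 0.0167
gripper_force: 45.7
```

```bash
python3 chk.py; python3 slot.py 0 -77.9 .0445
```

```text
([135.0, 105.0], 3737, 42.4, (array([521.6, -73.4]), array([59.2, 18.6]), 12.0))
([271.0, 105.0], 2567, 42.7, (array([ 541.4, -163.9]), array([60. , 17.9]), 11.6))
([147.0, 206.0], 2984, 42.4, (array([448.3, -88.4]), array([59.8, 18.5]), 12.3))
([259.0, 258.0], 4944, 128.1, (array([ 471.1, -170.6]), array([60.2, 18.2]), 12.2))
slot [ 0.4678 -0.1776]
now [ 0.4726 -0.1709  0.1311] yaw -77.7 w 0.0164 j7 -0.48 t 32.1
[[-0.025, 0.022, 0.004], [0.002, 0.002, 0.002]] rows>= 1
[[-0.023, 0.021, 0.346], [0.002, 0.002, 0.002]] rows>= 2
```

Request:
servo_tool(commands=[[[-0.019, 0.024, 0], [0, 0, 0]], [[-0.019, 0.024, 0], [0, 0, 0]], [[-0.019, 0.024, 0.1], [0, 0, 0]], [[-0.019, 0.024, 0.18], [0, 0, 0]], [[-0.019, 0.024, 0.24], [0, 0, 0]], [[-0.019, 0.024, 0.29], [0, 0, 0]], [[-0.019, 0.024, 0.33], [0, 0, 0]], [[-0.019, 0.024, 0.348], [0, 0, 0]], [[-0.019, 0.024, 0.348], [0, 0, 0]]])

```text
clock: 33.0
tcp_pos: [0.4687, -0.1798, 0.045]
orientation: [3.122, 0.331, -0.003]
contact_force: [-2.7, 1.4, 7.2]
grip_width: 0.017
gripper_force: 46.9
```

Request:
servo_tool(commands=[[[0, 0, 0], [0, 0, 0]], [[0, 0, 0], [0, 0, 0]], [[0, 0, 0], [0, 0, 0]], [[0, 0, -0.1], [0, 0, 0]], [[0, 0, -0.25], [0, 0, 0]], [[0, 0, -0.4], [0, 0, 0]], [[0, 0, -0.4], [0, 0, 0]]], claw=0.6)

```text
clock: 33.7
tcp_pos: [0.4711, -0.1804, 0.1481]
orientation: [3.119, 0.331, 0.006]
contact_force: [0.7, 0.1, 0.1]
grip_width: 0.0343
gripper_force: 0.0
```

```bash
python3 chk.py; python3 -c "
from h import *
im,d,P=grab('scene')
for s in slabs(im,P): print(s)
plan([(.50,.06,.28,-100)])"
```

```text
([131.0, 100.0], 3290, 42.5, (array([521.5, -73.2]), array([60.2, 18.8]), 12.2))
([257.0, 100.0], 2195, 42.7, (array([ 541.2, -164.2]), array([59.3, 17.5]), 12.2))
([142.0, 196.0], 2646, 42.4, (array([448.2, -88.4]), array([60. , 18.3]), 12.5))
([257.0, 196.0], 1813, 42.6, (array([ 467.6, -179.5]), array([59.8, 17.5]), 11.8))
([184.0, 65.0], 513, 95.6, (array([ 106.6, -660.4]), array([85.8, 72. ]), 44.1))
([227.0, 180.0], 275, 43.9, (array([ 506.1, -170.9]), array([134.3,  19.9]), 11.7))
([258.0, 189.0], 265, 44.0, (array([485.8, -80.1]), array([128.3,  19.2]), 10.5))
([418.0, 251.0], 187, 37.8, (array([432.1, 351.9]), array([57.2, 17.4]), -16.0))
([343.0, 307.0], 52, 8.2, (array([663.2, 261.9]), array([24.9, 22.3]), 24.6))
now [ 0.4694 -0.1788  0.1449] yaw -77.8 w 0.0341 j7 -0.48 t 33.8
[[0.321, -0.906, -0.544], [0.002, 0.0, 0.246]] rows>= 6
```

Request:
servo_tool(commands=[[[0, 0, -0.3], [0, 0, 0]], [[0.1, -0.2, -0.45], [0, 0, 0.05]], [[0.2, -0.4, -0.5], [0, 0, 0.1]], [[0.32, -0.98, -0.5], [0, 0, 0.246]], [[0.32, -0.98, -0.5], [0, 0, 0.246]], [[0.32, -0.98, -0.5], [0, 0, 0.246]], [[0.32, -0.98, -0.5], [0, 0, 0.246]], [[0.32, -0.98, -0.5], [0, 0, 0.246]], [[0.32, -0.98, -0.5], [0, 0, 0.246]]], claw=0.5)

```text
clock: 34.7
tcp_pos: [0.4952, 0.0781, 0.2674]
orientation: [3.125, -0.27, -0.005]
contact_force: [-0.3, 0.1, -0.3]
grip_width: 0.0424
gripper_force: 0.0
```

```bash
python3 near.py .15
```

```text
([386.0, 113.0], 1455, 42.7, (array([521.4, -72.6]), array([60.1, 19. ]), 12.4))
([401.0, 173.0], 1239, 42.7, (array([447.7, -87.6]), array([60.5, 18.6]), 11.9))
([469.0, 80.0], 1958, 42.8, (array([ 541.5, -163.6]), array([60.2, 19.7]), 11.8))
now [0.4952 0.0769 0.2677] yaw -100.0 w 0.0429 j7 -1.42 t 34.8
[[0.209, 0.568, 0.473], [0.003, 0.002, -0.249]] rows>= 4
```

```bash
python3 -c "
from h import *
plan([(.45,.30,.2,-107),(.43,.352,.15,-107)])"
```

```text
now [0.4952 0.0769 0.2677] yaw -100.0 w 0.0429 j7 -1.42 t 34.8
[[-0.333, -0.849, 0.267], [0.003, 0.002, 0.077]] rows>= 5
[[-0.447, -1.04, 0.467], [0.003, 0.002, 0.077]] rows>= 7
```

Request:
servo_tool(commands=[[[-0.43, -1, 0.1], [0, 0, 0.077]], [[-0.43, -1, 0.2], [0, 0, 0.077]], [[-0.43, -1, 0.3], [0, 0, 0.077]], [[-0.43, -1, 0.4], [0, 0, 0.077]], [[-0.43, -1, 0.46], [0, 0, 0.077]], [[-0.43, -1, 0.46], [0, 0, 0.077]], [[-0.43, -1, 0.46], [0, 0, 0.077]], [[-0.43, -1, 0.46], [0, 0, 0.077]], [[-0.43, -1, 0.46], [0, 0, 0.077]]])

```text
clock: 35.65
tcp_pos: [0.4344, 0.3397, 0.1534]
orientation: [3.103, -0.468, -0.001]
contact_force: [0.1, -1.4, 0.0]
grip_width: 0.0429
gripper_force: 0.0
```

```bash
python3 near.py .087
```

```text
([245.0, 197.0], 1558, 36.5, (array([429.7, 352.6]), array([60. , 16.5]), -17.5))
now [0.4345 0.3398 0.1536] yaw -107.2 w 0.0426 j7 -1.86 t 35.7
[[-0.033, -0.044, 0.266], [0.002, 0.0, 0.004]] rows>= 2
```

Request:
servo_tool(commands=[[[-0.033, -0.044, 0], [0, 0, 0]], [[-0.033, -0.044, 0.13], [0, 0, 0]], [[-0.033, -0.044, 0.25], [0, 0, 0]], [[-0.033, -0.044, 0.25], [0, 0, 0]]])

```text
clock: 36.1
tcp_pos: [0.4264, 0.3543, 0.0879]
orientation: [3.101, -0.462, -0.008]
contact_force: [-1.2, 0.9, 0.7]
grip_width: 0.0428
gripper_force: 0.0
```

```bash
python3 near.py
```

```text
([260.0, 213.0], 2884, 36.5, (array([429.4, 352.4]), array([60.6, 17.2]), -17.7))
now [0.4277 0.3545 0.0897] yaw -107.0 w 0.0426 j7 -1.82 t 36.1
[[0.01, 0.005, 0.211], [0.004, 0.002, 0.008]] rows>= 2
```

Request:
servo_tool(commands=[[[0.008, 0.005, 0.1], [0, 0, 0.008]], [[0.008, 0.005, 0.17], [0, 0, 0.008]], [[0.008, 0.005, 0.206], [0, 0, 0.008]], [[0.008, 0.005, 0.206], [0, 0, 0.008]]])

```text
clock: 36.55
tcp_pos: [0.43, 0.353, 0.0391]
orientation: [3.101, -0.482, -0.002]
contact_force: [-0.3, -0.0, -0.0]
grip_width: 0.0427
gripper_force: 0.0
```

Request:
servo_tool(commands=[[[0, 0, 0], [0, 0, 0]], [[0, 0, 0], [0, 0, 0]], [[0, 0, 0], [0, 0, 0]], [[0, 0, 0], [0, 0, 0]], [[0, 0, 0], [0, 0, 0]]], claw=1, squeeze=45)

```text
clock: 37.05
tcp_pos: [0.4304, 0.3532, 0.0399]
orientation: [3.102, -0.482, -0.001]
contact_force: [-0.9, -0.5, 7.1]
grip_width: 0.0168
gripper_force: 46.2
```

Request:
servo_tool(commands=[[[0, 0, -0.1], [0, 0, 0]], [[0, 0, -0.25], [0, 0, 0]], [[0, 0, -0.45], [0, 0, 0]], [[0, 0, -0.5], [0, 0, 0]], [[0, 0, -0.5], [0, 0, 0]]])

```text
clock: 37.55
tcp_pos: [0.431, 0.3541, 0.1657]
orientation: [3.104, -0.482, 0.001]
contact_force: [0.2, 0.1, -0.8]
grip_width: 0.0169
gripper_force: 45.3
```

```bash
python3 -c "
from h import *
plan([(.49,.11,.17,-90)])"
```

```text
now [0.431  0.3541 0.1657] yaw -107.6 w 0.0169 j7 -1.9 t 37.5
[[0.521, 0.859, -0.017], [0.0, -0.0, -0.196]] rows>= 6
```

Request:
servo_tool(commands=[[[0.07, 0.11, 0], [0, 0, -0.02]], [[0.15, 0.25, 0], [0, 0, -0.06]], [[0.23, 0.38, 0], [0, 0, -0.1]], [[0.31, 0.51, 0], [0, 0, -0.15]], [[0.39, 0.64, 0], [0, 0, -0.2]], [[0.47, 0.78, 0], [0, 0, -0.26]], [[0.52, 0.86, 0], [0, 0, -0.33]], [[0.52, 0.86, 0], [0, 0, -0.33]]])

```text
clock: 38.35
tcp_pos: [0.4882, 0.1052, 0.1637]
orientation: [3.121, 0.323, -0.006]
contact_force: [0.8, -0.5, -0.3]
grip_width: 0.0164
gripper_force: 45.3
```

```bash
python3 slot.py 1 -77.9 .046
```

```text
slot [ 0.4581 -0.1327]
now [0.4882 0.1052 0.1637] yaw -78.2 w 0.0164 j7 -1.08 t 38.4
[[-0.312, 0.906, 0.139], [0.002, 0.002, -0.003]] rows>= 5
[[-0.311, 0.905, 0.475], [0.002, 0.002, -0.003]] rows>= 6
```

Request:
servo_tool(commands=[[[-0.05, 0.15, 0], [0, 0, 0]], [[-0.1, 0.3, 0], [0, 0, 0]], [[-0.16, 0.45, 0], [0, 0, 0]], [[-0.21, 0.6, 0], [0, 0, 0]], [[-0.26, 0.75, 0], [0, 0, 0]], [[-0.312, 0.92, 0.05], [0, 0, 0]], [[-0.312, 0.92, 0.1], [0, 0, 0]], [[-0.312, 0.92, 0.135], [0, 0, 0]], [[-0.312, 0.92, 0.135], [0, 0, 0]], [[-0.312, 0.92, 0.135], [0, 0, 0]]])

```text
clock: 39.35
tcp_pos: [0.4605, -0.1306, 0.131]
orientation: [3.121, 0.333, -0.006]
contact_force: [-0.1, -0.8, -0.5]
grip_width: 0.0168
gripper_force: 45.3
```

```bash
python3 chk.py; python3 slot.py 1 -77.9 .045
```

```text
([331.0, 100.0], 3317, 42.6, (array([ 541.5, -163.7]), array([59.2, 18.7]), 11.7))
([196.0, 100.0], 3188, 42.6, (array([521.4, -73.1]), array([59.3, 18.2]), 12.0))
([201.0, 202.0], 2537, 42.5, (array([448.3, -88. ]), array([59.7, 18.1]), 12.4))
([323.0, 203.0], 2593, 42.6, (array([ 467. , -179.4]), array([60.6, 18.3]), 11.9))
([259.0, 256.0], 4939, 127.7, (array([ 459.9, -130.1]), array([60.3, 18.3]), 11.7))
slot [ 0.4581 -0.1327]
now [ 0.4607 -0.1308  0.1314] yaw -77.8 w 0.0171 j7 -0.59 t 39.4
[[-0.012, 0.005, 0.006], [0.002, 0.002, 0.001]] rows>= 1
[[-0.01, 0.004, 0.346], [0.002, 0.002, 0.001]] rows>= 2
```

Request:
servo_tool(commands=[[[-0.011, 0.009, 0], [0, 0, 0]], [[-0.011, 0.009, 0], [0, 0, 0]], [[-0.011, 0.009, 0.1], [0, 0, 0]], [[-0.011, 0.009, 0.18], [0, 0, 0]], [[-0.011, 0.009, 0.24], [0, 0, 0]], [[-0.011, 0.009, 0.29], [0, 0, 0]], [[-0.011, 0.009, 0.33], [0, 0, 0]], [[-0.011, 0.009, 0.348], [0, 0, 0]], [[-0.011, 0.009, 0.348], [0, 0, 0]]])

```text
clock: 40.3
tcp_pos: [0.4582, -0.1357, 0.045]
orientation: [3.121, 0.328, -0.003]
contact_force: [-0.6, 0.0, 1.9]
grip_width: 0.0167
gripper_force: 47.0
```

Request:
servo_tool(commands=[[[0, 0, 0], [0, 0, 0]], [[0, 0, 0], [0, 0, 0]], [[0, 0, 0], [0, 0, 0]], [[0, 0, -0.1], [0, 0, 0]], [[0, 0, -0.25], [0, 0, 0]], [[0, 0, -0.4], [0, 0, 0]], [[0, 0, -0.55], [0, 0, 0]], [[0, 0, -0.55], [0, 0, 0]]], claw=0.6)

```text
clock: 41.1
tcp_pos: [0.4606, -0.1357, 0.1857]
orientation: [3.12, 0.33, 0.006]
contact_force: [-0.2, -0.5, -0.3]
grip_width: 0.0338
gripper_force: 0.0
```

```bash
python3 chk.py 0 0 0 w9.png; python3 -c "
from h import *
im,d,P=grab('wrist'); handle(P,im)
im,d,P=grab('scene','s9.png'); handle(P,im)
for s in slabs(im,P): print(s)
plan([(.5900,-.1045,.14,12.1)])"
```

```text
([311.0, 97.0], 1968, 42.7, (array([ 541.1, -163.8]), array([59.3, 18.4]), 11.8))
([201.0, 98.0], 2007, 42.6, (array([521.1, -73.3]), array([59.2, 18.1]), 12.2))
([206.0, 182.0], 1659, 42.5, (array([447.9, -88.1]), array([60. , 17.9]), 12.1))
([258.0, 184.0], 1390, 42.6, (array([ 457.1, -135.6]), array([60.4, 17.2]), 11.4))
([306.0, 182.0], 1628, 42.6, (array([ 467.3, -179.3]), array([60.1, 18.1]), 12.2))
handle 1274 (array([ 587.2, -105.3]), array([57.4,  7.8]), -77.7) 0.08051240436482725
handle 118 (array([ 593.5, -104.3]), array([58.8, 16.4]), -80.8) 0.08076419089522885
([184.0, 65.0], 508, 95.9, (array([ 104.4, -660.8]), array([86.9, 72.7]), 39.8))
([227.0, 180.0], 272, 43.8, (array([ 504.4, -171.3]), array([130.9,  19.2]), 11.9))
([247.0, 177.0], 147, 43.4, (array([ 460.9, -134.3]), array([58.2, 18.4]), 11.4))
([258.0, 189.0], 266, 44.1, (array([484.6, -80. ]), array([132.3,  18.9]), 12.0))
([343.0, 307.0], 51, 8.8, (array([663.3, 261.8]), array([24.1, 22.5]), 24.3))
now [ 0.458  -0.1344  0.1817] yaw -77.9 w 0.0338 j7 -0.66 t 41.2
[[0.542, -0.007, 0.165], [-0.0, 0.003, -1.0]] rows>= 11
```

View pics/w9.png

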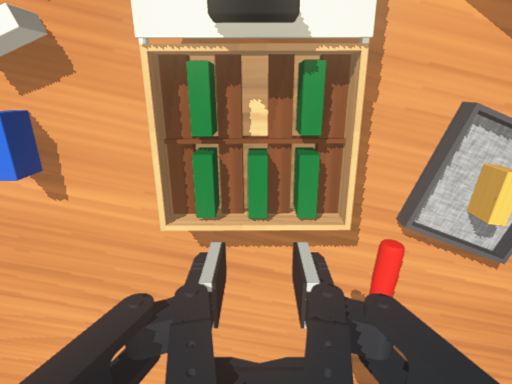

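View pics/s9.png

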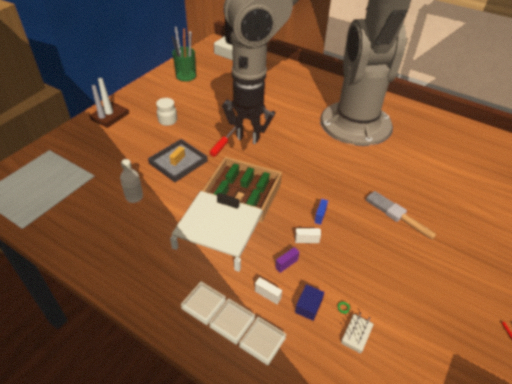

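The wrist view shows five green slabs: three in the near column, at (206,182), (258,184) and (306,182), and two in the far column, at (201,98) and (311,97). The brass is in the tray at (490,195). The scene view shows no green slab left on the bench and the bystanders where they were. Next I'll shut the cover.

Request:
servo_tool(commands=[[[0.542, 0, 0], [0, 0, -1]], [[0.542, 0, 0], [0, 0, -1]], [[0.542, 0, 0], [0, 0, -1]], [[0.542, 0, 0], [0, 0, -1]], [[0.542, 0, 0], [0, 0, -1]], [[0.542, 0, 0], [0, 0, -1]], [[0.542, 0, 0], [0, 0, -1]], [[0.542, 0, 0], [0, 0, -1]], [[0.542, 0, 0], [0, 0, -1]], [[0.542, 0, 0], [0, 0, -1]], [[0.542, 0, 0.1], [0, 0, -1]], [[0.542, 0, 0.16], [0, 0, -1]], [[0.542, 0, 0.16], [0, 0, -1]]], claw=0)

```text
clock: 42.55
tcp_pos: [0.5882, -0.1064, 0.1382]
orientation: [-1.976, -2.436, 0.012]
contact_force: [-0.3, 0.6, -1.1]
grip_width: 0.0856
gripper_force: 0.0
```

```bash
python3 -c "
from h import *
im,d,P=grab('wrist'); handle(P,im)
plan([(.5905,-.105,.079,12.1)])"
```

```text
handle 1816 (array([ 590. , -103.6]), array([58.9, 13.1]), -78.2) 0.08082624733634472
now [ 0.5892 -0.1068  0.1397] yaw 11.9 w 0.0853 j7 0.6 t 42.6
[[0.006, 0.008, 0.243], [-0.005, 0.001, -0.002]] rows>= 2
```

Request:
servo_tool(commands=[[[0.008, 0.006, 0.1], [-0.005, 0, 0]], [[0.008, 0.006, 0.18], [-0.005, 0, 0]], [[0.008, 0.006, 0.24], [-0.005, 0, 0]], [[0.008, 0.006, 0.24], [-0.005, 0, 0]]])

```text
clock: 43.0
tcp_pos: [0.5905, -0.1045, 0.08]
orientation: [1.975, 2.44, -0.0]
contact_force: [-0.6, -0.5, -0.1]
grip_width: 0.0854
gripper_force: 0.0
```

Request:
servo_tool(commands=[[[0, 0, 0], [0, 0, 0]], [[0, 0, 0], [0, 0, 0]], [[0, 0, 0], [0, 0, 0]], [[0, 0, 0], [0, 0, 0]], [[0, 0, 0], [0, 0, 0]], [[0, 0, 0], [0, 0, 0]], [[0, 0, 0], [0, 0, 0]]], claw=1, squeeze=30)

```text
clock: 43.7
tcp_pos: [0.5915, -0.1048, 0.0822]
orientation: [1.973, 2.438, 0.003]
contact_force: [-1.6, -0.2, 5.7]
grip_width: 0.013
gripper_force: 33.6
```

Request:
servo_tool(commands=[[[0, -0.08, 0], [0, 0, 0]], [[0, -0.16, 0], [0, 0, 0]], [[0, -0.24, 0], [0, 0, 0]], [[0, -0.32, 0], [0, 0, 0]], [[0, -0.4, 0], [0, 0, 0]], [[0, -0.48, 0], [0, 0, 0]], [[0, -0.55, 0], [0, 0, 0]], [[0, -0.6, 0], [0, 0, 0]], [[0, -0.6, 0], [0, 0, 0]]])

```text
clock: 44.6
tcp_pos: [0.4446, -0.1366, 0.082]
orientation: [1.973, 2.436, 0.005]
contact_force: [-1.5, 0.8, 10.0]
grip_width: 0.0133
gripper_force: 34.3
```

Request:
servo_tool(commands=[[[0, -0.015, 0], [0, 0, 0]], [[0, -0.03, 0], [0, 0, 0]], [[0, -0.03, 0], [0, 0, 0]]])

```text
clock: 44.9
tcp_pos: [0.4387, -0.1378, 0.082]
orientation: [1.971, 2.436, 0.006]
contact_force: [-1.2, 0.9, 14.0]
grip_width: 0.0129
gripper_force: 34.7
```

Request:
servo_tool(commands=[[[0, -0.012, 0], [0, 0, 0]], [[0, -0.02, 0], [0, 0, 0]], [[0, -0.02, 0], [0, 0, 0]]])

```text
clock: 45.2
tcp_pos: [0.435, -0.1387, 0.0821]
orientation: [1.97, 2.436, 0.007]
contact_force: [2.3, 2.3, 9.5]
grip_width: 0.0133
gripper_force: 34.2
```

Request:
servo_tool(commands=[[[0, -0.01, 0], [0, 0, 0]], [[0, -0.02, 0], [0, 0, 0]], [[0, -0.02, 0], [0, 0, 0]]])

```text
clock: 45.5
tcp_pos: [0.4347, -0.1387, 0.0822]
orientation: [1.963, 2.433, 0.013]
contact_force: [16.4, 3.7, -11.6]
grip_width: 0.0132
gripper_force: 32.2
```

Request:
servo_tool(commands=[[[0, -0.01, 0], [0, 0, 0]], [[0, -0.015, 0], [0, 0, 0]], [[0, -0.015, 0], [0, 0, 0]]])

```text
clock: 45.8
tcp_pos: [0.4345, -0.1387, 0.0823]
orientation: [1.957, 2.431, 0.017]
contact_force: [27.6, 7.2, -25.2]
grip_width: 0.0134
gripper_force: 32.0
```

Request:
servo_tool(commands=[[[0, 0.015, 0], [0, 0, 0]], [[0, 0.028, 0], [0, 0, 0]], [[0, 0.028, 0], [0, 0, 0]]])

```text
clock: 46.1
tcp_pos: [0.4349, -0.1387, 0.0821]
orientation: [1.968, 2.435, 0.009]
contact_force: [7.0, 2.8, 4.8]
grip_width: 0.0133
gripper_force: 33.9
```

Request:
servo_tool(commands=[[[0, 0, 0], [0, 0, 0]], [[0, 0, 0], [0, 0, 0]], [[0, 0, 0], [0, 0, 0]], [[0, 0, 0], [0, 0, 0]], [[0, 0, 0], [0, 0, 0]], [[0, 0, -0.1], [0, 0, 0]], [[0, 0, -0.25], [0, 0, 0]], [[0.2, 0.1, -0.5], [0, 0, 0]], [[0.4, 0.2, -0.8], [0, 0, 0]], [[0.5, 0.2, -1], [0, 0, 0]], [[0.5, 0.2, -1], [0, 0, 0]], [[0.5, 0.2, -1], [0, 0, 0]]], claw=0)

```text
clock: 47.3
tcp_pos: [0.453, -0.004, 0.3337]
orientation: [1.969, 2.439, 0.008]
contact_force: [-0.1, 0.3, -1.1]
grip_width: 0.0853
gripper_force: 0.0
```

```bash
python3 -c "
from h import *
plan([])
im,d,P=grab('wrist','w10.png'); handle(P,im)
hsv=cv2.cvtColor(im,cv2.COLOR_RGB2HSV)
w=(np.abs(P[...,2]-.055)<.004)&(hsv[...,1]<90)&(hsv[...,2]>120)&(P[...,0]>.3)&(P[...,0]<.65)&(P[...,1]<0.03)&(P[...,1]>-.3)
q=P[w]; print('cover',len(q),rect(q),np.median(q[:,2])); print('shut handle expected',tr((.4945,-.125),12.1,(-.062,0)))
"
```

```text
now [ 0.453  -0.004   0.3337] yaw 12.2 w 0.0853 j7 0.09 t 47.3
handle 386 (array([ 434.1, -136.8]), array([58.1, 12.8]), -78.0) 0.08081510279601051
cover 11429 (array([ 494.4, -125.5]), array([175.9, 156.1]), -78.0) 0.055012011318812504
shut handle expected [ 0.43387744 -0.13799635]
```

View pics/w10.png

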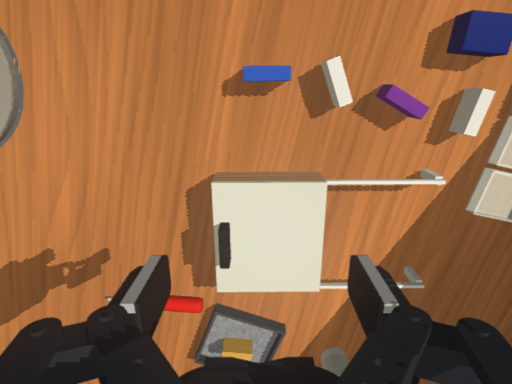

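The cover is fully shut, with its grip at (223,244) where a shut cover puts it. The brass is in the tray at (238,348) and the look-alikes have not moved. Handing in.

```bash
python3 -c "
from bench import r
print(r.hand_in())"
```

```text
the job is handed in; nothing more can be done
None
```

The job is done and handed in at about 47 s: the brass block stands in the tray, all four bench slabs are seated in slots 0–3 with the stored slab left in slot 5, the cover is fully shut, and the final pictures show nothing else on the bench disturbed.

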